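# Slide the well lid to its serving line

## Robot

A 6-joint arm with a two-finger parallel gripper is mounted at the origin on the work surface. World frame = base frame: x ahead of the robot, y to its left, z up, the work surface at z = 0. Lengths are in mm, angles in rad, forces in N, time in s.
With the tool pointing down it reaches from about 400 to 925 mm from the base axis. Payload 12.5 kg.
Tool frame: the origin (TCP) lies on the centre line of the jaws, within the pads' length; the fingertips stand 19 mm ahead of it and the grasp point (between the pads) is the TCP; y points along the fingers, x is the direction in which the jaws open and shut, and the axes are right-handed (so a half turn about y gives the same grasp; the last joint's range is limited). The gripper opens to 95 mm and grips with 3 to 60 N. Pads are 20 mm wide; open, the fingers measure 119 mm over their backs; the gripper's body (75 mm by 180 mm) begins 59 mm behind the grasp point.
Start: joints at [-1.43, 0.491, 1.559, -0, 1.092, -0.106], TCP at [152.711, -606.073, 233.661] pointing down, gripper open.
Joint ranges: [-3.1, 3.1], [-0.84, 2.19], [0.05, 2.79], [-1.13, 4.28], [0.06, 2.93], [-2.69, 2.69]. Speed limits (rad/s): [2.22, 2.22, 2.79, 3.14, 3.14, 3.14].

## Interface

Orientations are given as [roll, pitch, yaw] about the fixed x, y, z axes, in that order (R = Rz(yaw) Ry(pitch) Rx(roll)).
In Python, from cell import env gives the robot as it stands. The module is installed in compiled form; this text tells all that it offers.
- The arm moves only by the tool move_arm, never from a script. Its argument "rows" is a list of rows, each an object of numbers: "tx", "ty", "tz": the shift along the tool's x, y, z in cm; "rx", "ry", "rz": the turn, a rotation vector about the tool's x, y, z in rad; "grip": the opening in per cent of the stroke, from 0 (shut) to 100 (fully open). In form: [{"tx": .., "ty": .., "tz": .., "rx": .., "ry": .., "rz": .., "grip": ..}, ...]. A call has 1 to 10 rows; each row shifts and turns the commanded pose from where the row before left it, along the tool's axes as they then stand; what a row does not reach is not made up. A row lasts 1/12 s, in which the tool goes at most 41.7 mm and 7.16 degrees, less where a joint would pass 70% of its speed; a pose out of reach is approached as far as the arm can. A call is refused whole if a number of a shift passes 4.17 or a number of a turn 0.125, either way. A call with a gripper value outside its range is refused whole. The fingers move at their own pace and stop on an object; the grip force is fixed at half the most. Time passes only in rows, so rows that do not move let the fingers close. It gives the time, the measured TCP pose, the force and the opening at its end, in the units of the state.
- env.state(): the state, without advancing time (a new reading comes with each control period).
- env.read_camera(name): name is "side" or "top"; returns (picture, depth): 400x640x3 uint8, blue, green, red; 400x640 float32, mm along the optical axis (not along the pixel's ray), 0 where there is no reading.
- env.calibration(name): a dict with "vertical_fov" (degrees; the focal length in pixels is half the picture's height over the tangent of half this angle, whatever the lens; pixels are square), "cx", "cy" (the principal point, pixels), "eye" and "rotation" of the camera in the world. Camera axes: x right, y up, looking along -z (the intrinsics and any distortion apply to the point x, -y, -z); pixel columns grow to the right and rows downward; lengths in mm; the calibration is good to about 2 mm. A picture is of the moment at which its call begins. calibration takes no time and is no camera call.
- env.job_done(): hands the job in, once; it reports no verdict.
The state is a dict: "t": time; "joints": joint angles; "qvel": joint speeds; "tau": joint torques, N m; "eef_pos": TCP position; "tcp_rot": TCP orientation; "ft_force": force on the tool from outside, world axes, zero at the start; "moment": the same for the moment, N m; "opening": opening from 0.0 (shut) to 1.0 (fully open).
Only numpy, scipy, OpenCV 4.12 (cv2) and the standard library are available. Lean on these libraries where they do the work, as an engineer would, in place of code of your own. Each camera call takes 0.05 s, during which the arm holds its last target.

## Task

Take the steel lid of the topping well by its handle, press it gently and squarely against the white strip of the back rail, and, keeping it pressed there, slide it left along the strip until its left edge sits on the scribed line; there is no stop, so do not run past. Let go there, leaving the lid flat, square and still touching the strip, and leave the other things alone.

Things in the scene. Friction and masses are not known exactly. Their poses are not given: they have to be found in the camera images.
- unit: Fixed metal counter-top well unit, 270 (x) x 520 (y) x 70 mm high, turned up to 0.3 rad. Origin: centre of its underside. +x points away from the robot to the back rail, +y to the robot's left along the rail. The flat top deck, 70 mm above the table, has an opening x -60..+20, y -200..+200 mm with tubs in it; the lid slides on the deck around it.
- rail: Fixed steel bar 22 (x) x 500 (y) x 30 mm high on the back of the deck, axes as the unit's. Origin: centre of its underside. On its front a rigid white plastic strip (480 long, 21 high) is screwed through slots: its front face, which the lid must touch, stands still, parallel to the rail, 29 to 45 mm in front (-x) of the origin; not measured, feel for it. 3 to 12 N is right, 20 N damages it.
- line (a point): The scribed line: dark, 3 mm wide, across the deck along the unit's x, seen in front of and behind the opening. This point: middle of the line's width, at deck height, at the unit's x = 0. Axes as the unit's: +y is beyond the line (the lid comes from -y).
- lid_grip (a point): Centre of the lid's handle, a level black bar 110 mm long (along the lid's y), 14 mm thick (x), 16 mm high, on two short posts at its ends; 36 mm above the lid's underside (28 mm above its top face), over the lid's centre. Axes: +y to the lid's leading (left) edge, +x to its back edge, which goes against the strip.
- lid_edge (a point): Middle of the lid's leading (left) edge, on its underside, 100 mm along the lid's +y from its centre; axes as the lid's. This edge must come onto the line.
- lid: The lid: loose flat steel plate 180 (x) x 200 (y) x 8 mm, 0.35 to 0.65 kg, lying on the deck, at first 8 to 45 mm clear of the strip, turned up to 0.1 rad to the rail, its edge at least 55 mm short of the line. Sliding it on the deck takes about 3 to 8 N, a drag that adds to what you feel when pressing. Origin: centre of its underside, axes as for its handle.
- shake_cup: Bystander: open steel cup, 90 mm across, 150 mm high, on the counter left or right of the unit. Origin: centre of its underside.
- syrup: Bystander: clear plastic bottle, 60 mm across, 170 mm high, on the counter left or right of the unit. Origin: centre of its underside.
- napkins: Bystander: grey box with paper on top, 70 x 90 x 93 mm, on the counter right of the unit. Origin: centre of its underside.

How it is judged:
By the outcome, as a careful person would: the job done as asked, in the order asked, and still so for the second after the job is handed in, with the robot touching nothing.
It also fails if it takes over 72 s, if anything falls off the work surface, if the arm or the gripper's body presses on something with over 40 N, if the wrist force passes 120 N, or if a joint passes its speed limit or range.

## Working session

There is one attempt and no reset: what is moved stays moved. The work goes in short steps, Python scripts to look and compute and a tool call to move; the robot and the scene stay as the last step left them, time stands still between calls to the robot, and variables do not carry over. Pictures are saved under pics/ and viewed, and the job is handed in when it is done.

Besides the shell and the picture viewer there is one more tool, called after ">>>" by a JSON object that holds its "method" and its "body". move_arm: Moves the arm, as the interface text tells. Its arguments: {"type":"object","properties":{"rows":{"type":"array"}},"required":["rows"]}

```bash
mkdir -p pics; cat > h.py <<'E'
import numpy as np,cv2
from cell import env
def cam(n):
    c=env.calibration(n);im,d=env.read_camera(n);return c,np.array(im),np.array(d)
E
python3 - <<'E'
from h import *
s=env.state()
for k,v in s.items(): print(k,v)
for n in("side","top"):
    c,im,d=cam(n);print(n,c)
    cv2.imwrite(f"pics/{n}0.png",im);np.savez(f"{n}0.npz",im=im,d=d)
E
```

```text
t 0.0
joints [-1.42961432e+00  4.91558913e-01  1.55946005e+00 -2.89310765e-05
  1.09172141e+00 -1.05603100e-01]
qvel [ 0.0016183  -0.00174159 -0.00170868  0.00010996  0.00073232  0.00096105]
tau [-3.72625625e-03 -6.12655878e+01 -2.58191139e+01  6.90667983e-02
  4.82194510e-02 -1.02587817e-04]
eef_pos [ 152.66053544 -605.82767604  233.05849469]
tcp_rot [-1.57070086e+00  1.14403174e-03 -1.32399781e+00]
ft_force [-0.20299967 -0.01180967 -0.98350064]
moment [-0.04354575 -0.01659483  0.03558708]
opening 1.0004102647051683
side {'vertical_fov': 47.14739229472585, 'cx': 321.0494230368627, 'cy': 196.75622060310687, 'eye': array([ 508.44129917,  956.92212396, 1029.646895  ]), 'rotation': array([ 0.78743807,  0.00722491, -3.08950367])}
top {'vertical_fov': 48.32434831485327, 'cx': 325.7100832631318, 'cy': 196.64371987355017, 'eye': array([ 334.10191841,  -12.88926854, 1276.45755984]), 'rotation': array([ 2.03167184e-01,  3.73437932e-04, -1.45207017e+00])}
```

View pics/top0.png

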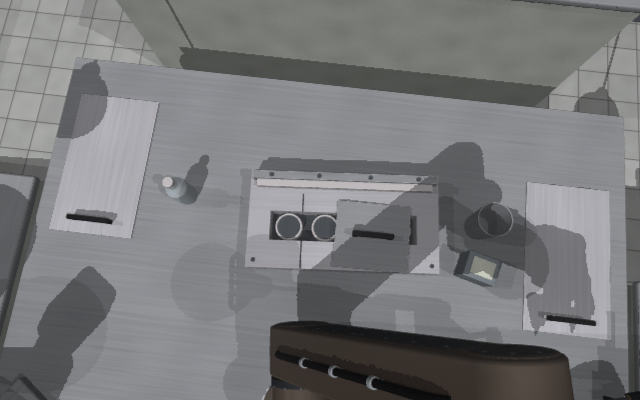

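View pics/side0.png

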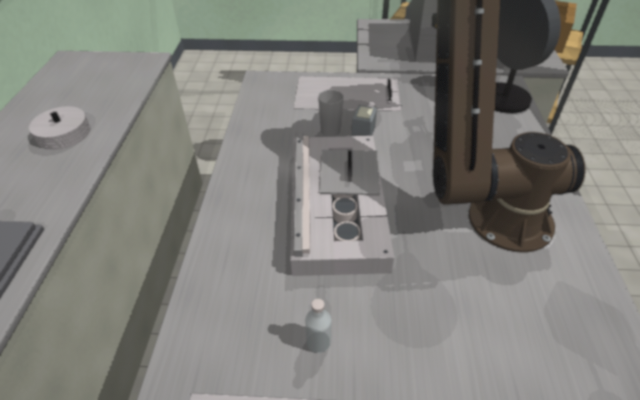

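```bash
cat >> h.py <<'E'
from scipy.spatial.transform import Rotation as Ro
def K(c):
    f=200/np.tan(np.radians(c['vertical_fov'])/2);return f
def w(c,u,v,d):
    "pixels+depth -> world"
    f=K(c);u=np.asarray(u,float);v=np.asarray(v,float);d=np.asarray(d,float)
    p=np.stack([(u-c['cx'])/f*d,-(v-c['cy'])/f*d,-d],-1)
    return p@Ro.from_euler('xyz',c['rotation']).as_matrix().T+c['eye']
def onz(c,u,v,z):
    "pixel ray meets height z"
    e=np.array(c['eye']);r=w(c,u,v,np.ones_like(np.asarray(u,float)))-e
    return e+r*((z-e[2])/r[...,2])[...,None]
def proj(c,P):
    q=(np.asarray(P,float)-c['eye'])@Ro.from_euler('xyz',c['rotation']).as_matrix()
    f=K(c);return np.stack([c['cx']+f*q[...,0]/-q[...,2],c['cy']-f*q[...,1]/-q[...,2]],-1)
E
python3 - <<'E'
from h import *
z=np.load('top0.npz');im,d=z['im'],z['d'];c=env.calibration('top')
cv2.imwrite('pics/topz.png',cv2.resize(im[160:285,238:448],None,fx=3.8,fy=3.8,interpolation=cv2.INTER_CUBIC))
z2=np.load('side0.npz')
cv2.imwrite('pics/sidez.png',cv2.resize(z2['im'][125:280,280:400],None,fx=3.8,fy=3.8,interpolation=cv2.INTER_CUBIC))
for uv in [(260,225),(430,225),(380,215),(373,235),(300,255),(345,185),(200,300),(500,150)]:
    u,v=uv;print(uv,w(c,u,v,d[v,u]).round(1))
c=env.calibration('side')
for uv in [(370,250),(340,180),(349,160),(306,200),(400,300),(250,200)]:
    u,v=uv;print(uv,w(c,u,v,z2['d'][v,u]).round(1))
E
```

```text
(260, 225) [480.4 184.6  76.4]
(430, 225) [ 536.  -274.6   70.8]
(380, 215) [ 545.4 -135.6   81.8]
(373, 235) [ 484.3 -118.7  117.4]
(300, 255) [413.4  66.7  70.5]
(345, 185) [614.4 -31.9  93.5]
(200, 300) [261.5 331.1   3.9]
(500, 150) [ 799.2 -482.6   -3.1]
(370, 250) [425.6 192.4  74. ]
(340, 180) [511.  -73.7  76.4]
(349, 160) [ 485.4 -120.1  118. ]
(306, 200) [606.8  32.9  92.7]
(400, 300) [345.8 296.    2.4]
(250, 200) [792.8 -47.5   3.1]
```

View pics/topz.png

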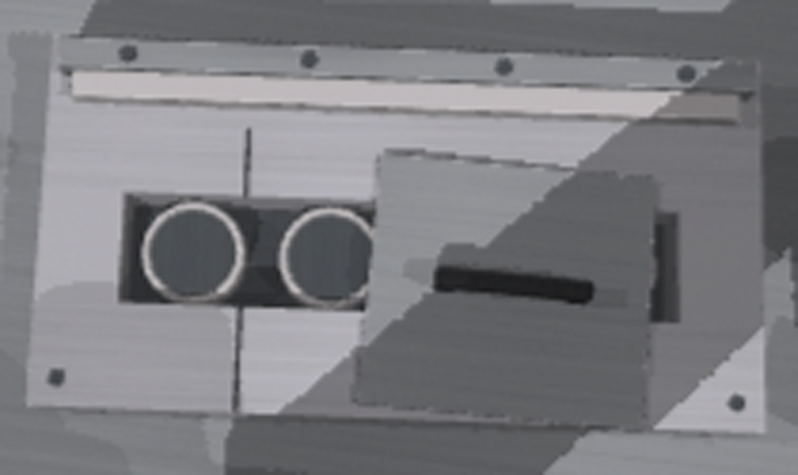

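View pics/sidez.png

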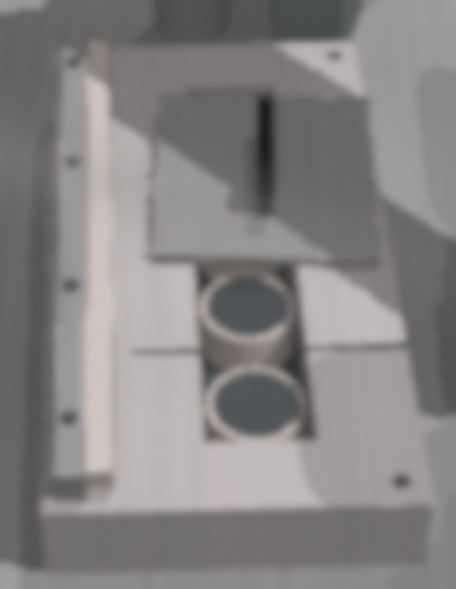

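```bash
python3 - <<'E'
from h import *
c=env.calibration('top')
def Z(p,z):
    p=np.array(p,float);return onz(c,(p[:,0]+.5)/3.8-.5+238,(p[:,1]+.5)/3.8-.5+160,z)
def show(n,P):
    print(n,P.round(1).tolist(),[round(np.linalg.norm(P[i]-P[i-1]),1) for i in range(len(P))])
show('open',Z([(122,193),(118,301),(678,321),(680,213)],70))
o=Z([(122,193),(118,301),(678,321),(680,213)],70);print(o.mean(0))
show('front',Z([(27,406),(765,432)],70))
show('lid',Z([(380,150),(655,178),(648,428),(353,402)],78))
L=Z([(380,150),(655,178),(648,428),(353,402)],78);print(L.mean(0))
show('handle',Z([(435,278),(593,291)],110));
show('line',Z([(250,130),(246,196),(240,306),(236,410)],70))
show('striptop',Z([(73,72),(738,98)],91));show('stripbot',Z([(75,99),(737,121)],70));show('stripbot91',Z([(75,99),(737,121)],91))
show('railtop',Z([(60,37),(760,63)],100))
for n,P in(('open',o[3]-o[0]),('open',o[2]-o[1]),('lid',L[1]-L[0]),('lid',L[2]-L[3])): print(n,np.arctan2(P[0],-P[1]))
for n,P in(('lidx',L[0]-L[3]),('lidx',L[1]-L[2]),('ox',o[0]-o[1]),('ox',o[3]-o[2])): print(n,np.arctan2(P[1],P[0]))
E
```

```text
open [[524.3, 165.0, 70.0], [446.6, 156.6, 70.0], [479.7, -241.0, 70.0], [557.4, -236.4, 70.0]] [np.float64(402.8), np.float64(78.2), np.float64(399.1), np.float64(77.9)]
[501.9969677  -38.95235076  70.        ]
front [[365.7, 209.6, 70.0], [409.2, -307.8, 70.0]] [np.float64(519.2), np.float64(519.2)]
lid [[576.2, -16.5, 78.0], [579.2, -215.1, 78.0], [401.8, -224.6, 78.0], [395.2, -18.0, 78.0]] [np.float64(181.0), np.float64(198.7), np.float64(177.7), np.float64(206.6)]
[ 488.12088372 -118.54972224   78.        ]
handle [[484.6, -64.3, 110.0], [488.5, -173.6, 110.0]] [np.float64(109.3), np.float64(109.3)]
line [[581.4, 79.2, 70.0], [532.7, 75.8, 70.0], [453.4, 69.8, 70.0], [380.4, 63.1, 70.0]] [np.float64(201.7), np.float64(48.8), np.float64(79.6), np.float64(73.3)]
striptop [[604.4, 209.7, 91.0], [641.9, -267.4, 91.0]] [np.float64(478.6), np.float64(478.6)]
stripbot [[589.2, 209.1, 70.0], [630.1, -272.4, 70.0]] [np.float64(483.3), np.float64(483.3)]
stripbot91 [[584.8, 205.3, 91.0], [624.9, -267.9, 91.0]] [np.float64(474.9), np.float64(474.9)]
railtop [[626.8, 221.1, 100.0], [667.1, -279.3, 100.0]] [np.float64(502.0), np.float64(502.0)]
open 0.08234897673221002
open 0.08296850110913494
lid 0.015126156021511437
lid 0.03169638363897473
lidx 0.008718053252041611
lidx 0.05312651502804842
ox 0.10755335344136342
ox 0.05937580767388866
```

```bash
cat >> h.py <<'E'
def plan(P,yaw,n,n2=None):
    "n equal rows: print rows in cm/rad from measured pose"
    s=env.state();R=Ro.from_euler('xyz',s['tcp_rot']);p=np.array(s['eef_pos'])
    T=Ro.from_euler('xyz',[-np.pi/2,0,yaw]);rv=(R.inv()*T).as_rotvec()
    d=(np.array(P)-p)/n
    for i in range(n):
        Ri=R*Ro.from_rotvec(rv*i/n);print(i,(Ri.inv().apply(d)/10).round(2).tolist(),(rv/n).round(4).tolist())
def st():
    s=env.state();print('t',round(s['t'],2),'p',s['eef_pos'].round(2) if hasattr(s['eef_pos'],'round') else s['eef_pos'],'r',np.round(s['tcp_rot'],4),'F',np.round(s['ft_force'],2),'M',np.round(s['moment'],3),'op',round(s['opening'],3))
E
python3 -c "
from h import *
plan([487,-118.7,220],0.033,20)"
```

```text
0 [-1.95, 0.07, 2.22] [-0.0, -0.0678, -0.0]
1 [-1.8, 0.07, 2.34] [-0.0, -0.0678, -0.0]
2 [-1.64, 0.07, 2.46] [-0.0, -0.0678, -0.0]
3 [-1.47, 0.07, 2.57] [-0.0, -0.0678, -0.0]
4 [-1.29, 0.07, 2.66] [-0.0, -0.0678, -0.0]
5 [-1.1, 0.07, 2.74] [-0.0, -0.0678, -0.0]
6 [-0.92, 0.07, 2.81] [-0.0, -0.0678, -0.0]
7 [-0.72, 0.07, 2.86] [-0.0, -0.0678, -0.0]
8 [-0.53, 0.07, 2.91] [-0.0, -0.0678, -0.0]
9 [-0.33, 0.07, 2.94] [-0.0, -0.0678, -0.0]
10 [-0.13, 0.07, 2.95] [-0.0, -0.0678, -0.0]
11 [0.07, 0.07, 2.95] [-0.0, -0.0678, -0.0]
12 [0.27, 0.07, 2.94] [-0.0, -0.0678, -0.0]
13 [0.47, 0.07, 2.92] [-0.0, -0.0678, -0.0]
14 [0.67, 0.07, 2.88] [-0.0, -0.0678, -0.0]
15 [0.86, 0.07, 2.83] [-0.0, -0.0678, -0.0]
16 [1.05, 0.07, 2.76] [-0.0, -0.0678, -0.0]
17 [1.23, 0.07, 2.68] [-0.0, -0.0678, -0.0]
18 [1.41, 0.07, 2.59] [-0.0, -0.0678, -0.0]
19 [1.59, 0.07, 2.49] [-0.0, -0.0678, -0.0]
```

>>> {"method": "move_arm", "body": {"rows": [{"tx":-1.95,"ty":0.07,"tz":2.22,"rx":0,"ry":-0.068,"rz":0,"grip":100},{"tx":-1.8,"ty":0.07,"tz":2.34,"rx":0,"ry":-0.068,"rz":0,"grip":100},{"tx":-1.64,"ty":0.07,"tz":2.46,"rx":0,"ry":-0.068,"rz":0,"grip":100},{"tx":-1.47,"ty":0.07,"tz":2.57,"rx":0,"ry":-0.068,"rz":0,"grip":100},{"tx":-1.29,"ty":0.07,"tz":2.66,"rx":0,"ry":-0.068,"rz":0,"grip":100},{"tx":-1.1,"ty":0.07,"tz":2.74,"rx":0,"ry":-0.068,"rz":0,"grip":100},{"tx":-0.92,"ty":0.07,"tz":2.81,"rx":0,"ry":-0.068,"rz":0,"grip":100},{"tx":-0.72,"ty":0.07,"tz":2.86,"rx":0,"ry":-0.068,"rz":0,"grip":100},{"tx":-0.53,"ty":0.07,"tz":2.91,"rx":0,"ry":-0.068,"rz":0,"grip":100},{"tx":-0.33,"ty":0.07,"tz":2.94,"rx":0,"ry":-0.068,"rz":0,"grip":100}]}}

```text
t: 0.93
eef_pos: [320.3, -360.9, 226.5]
tcp_rot: [-1.571, 0.0, -0.641]
ft_force: [0.1, 0.0, 0.2]
opening: 0.999
```

>>> {"method": "move_arm", "body": {"rows": [{"tx":-0.13,"ty":0.07,"tz":2.95,"rx":0,"ry":-0.068,"rz":0,"grip":100},{"tx":0.07,"ty":0.07,"tz":2.95,"rx":0,"ry":-0.068,"rz":0,"grip":100},{"tx":0.27,"ty":0.07,"tz":2.94,"rx":0,"ry":-0.068,"rz":0,"grip":100},{"tx":0.47,"ty":0.07,"tz":2.92,"rx":0,"ry":-0.068,"rz":0,"grip":100},{"tx":0.67,"ty":0.07,"tz":2.88,"rx":0,"ry":-0.068,"rz":0,"grip":100},{"tx":0.86,"ty":0.07,"tz":2.83,"rx":0,"ry":-0.068,"rz":0,"grip":100},{"tx":1.05,"ty":0.07,"tz":2.76,"rx":0,"ry":-0.068,"rz":0,"grip":100},{"tx":1.23,"ty":0.07,"tz":2.68,"rx":0,"ry":-0.068,"rz":0,"grip":100},{"tx":1.41,"ty":0.07,"tz":2.59,"rx":0,"ry":-0.068,"rz":0,"grip":100},{"tx":1.59,"ty":0.07,"tz":2.49,"rx":0,"ry":-0.068,"rz":0,"grip":100}]}}

```text
t: 1.77
eef_pos: [487.0, -117.0, 219.4]
tcp_rot: [-1.571, 0.0, 0.039]
ft_force: [-0.1, -0.2, -0.1]
opening: 0.997
```

>>> {"method": "move_arm", "body": {"rows": [{"grip":100},{"grip":100}]}}

```text
validation failed for argument at $.ro...
```

```bash
python3 -c "
from h import *
st();print(env.state()['joints'])
plan([487,-118.7,135],0.033,5)
c,im,d=cam('side');np.savez('side1.npz',im=im,d=d);cv2.imwrite('pics/side1.png',cv2.resize(im[60:280,220:460],None,fx=2.5,fy=2.5,interpolation=cv2.INTER_CUBIC))
"
```

```text
t 1.77 p [ 486.95 -117.01  219.44] r [-1.5707e+00  3.0000e-04  3.9400e-02] F [-0.15 -0.24 -0.14] M [-0.016 -0.13   0.025] op 0.997
[-3.67747509e-01  3.32772027e-01  1.87467964e+00 -9.18584038e-05
  9.34477463e-01 -4.07108605e-01]
0 [0.0, 1.69, -0.03] [-0.0, 0.0013, -0.0001]
1 [0.0, 1.69, -0.03] [-0.0, 0.0013, -0.0001]
2 [0.0, 1.69, -0.03] [-0.0, 0.0013, -0.0001]
3 [0.0, 1.69, -0.03] [-0.0, 0.0013, -0.0001]
4 [-0.0, 1.69, -0.03] [-0.0, 0.0013, -0.0001]
```

View pics/side1.png

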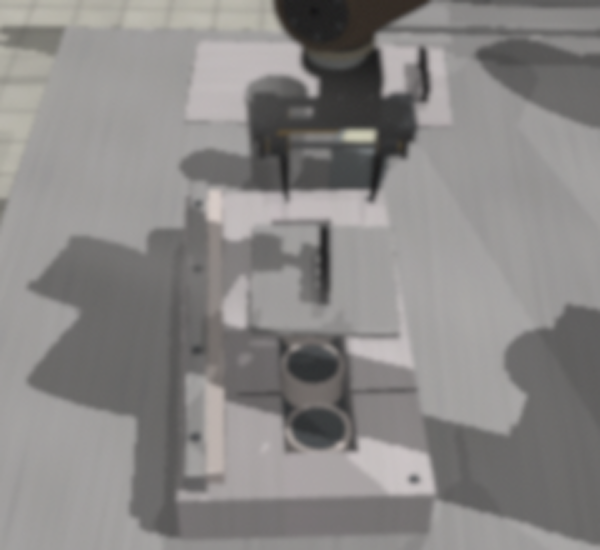

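>>> {"method": "move_arm", "body": {"rows": [{"tx":0,"ty":2.0,"tz":-0.05,"rx":0,"ry":0.003,"rz":0,"grip":100},{"tx":0,"ty":2.0,"tz":-0.05,"rx":0,"ry":0.003,"rz":0,"grip":100},{"tx":0,"ty":2.0,"tz":-0.05,"rx":0,"ry":0,"rz":0,"grip":100},{"tx":0,"ty":1.5,"tz":0,"rx":0,"ry":0,"rz":0,"grip":100},{"tx":0,"ty":0,"tz":0,"rx":0,"ry":0,"rz":0,"grip":100},{"tx":0,"ty":0,"tz":0,"rx":0,"ry":0,"rz":0,"grip":100}]}}

```text
t: 2.32
eef_pos: [486.2, -119.9, 144.3]
tcp_rot: [-1.57, 0.002, 0.03]
ft_force: [-0.2, -1.0, -0.4]
opening: 0.999
```

```bash
python3 -c "
from h import *
st()
for n in ('side','top'):
  c,im,d=cam(n);np.savez(n+'2.npz',im=im,d=d);cv2.imwrite('pics/%s2.png'%n,cv2.resize(im[110:280,220:460],None,fx=3.3,fy=3.3,interpolation=cv2.INTER_CUBIC))
plan([487,-118.7,106],0.033,2)
"
```

```text
t 2.32 p [ 486.24 -119.91  144.31] r [-1.5702  0.0016  0.0299] F [-0.23 -0.99 -0.37] M [-0.001 -0.205  0.006] op 0.999
0 [0.01, 1.97, 0.07] [0.0002, -0.0016, 0.0005]
1 [0.01, 1.97, 0.07] [0.0002, -0.0016, 0.0005]
```

View pics/side2.png

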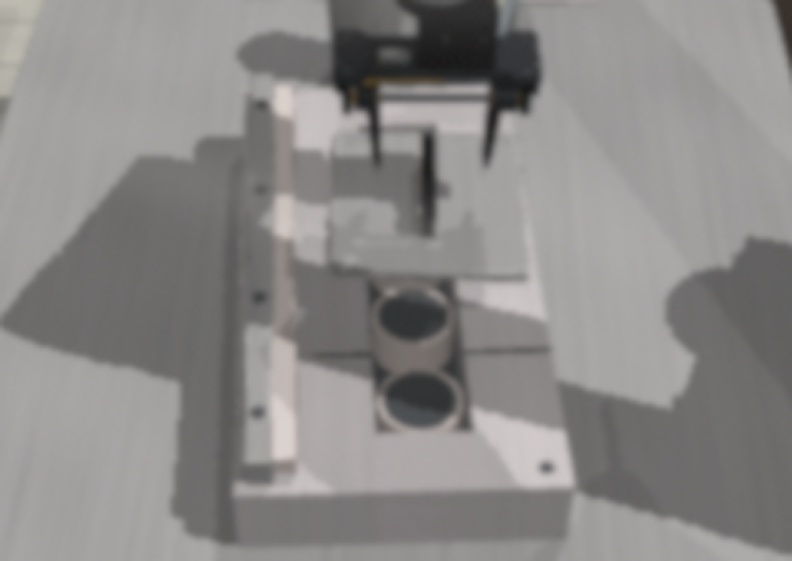

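View pics/top2.png

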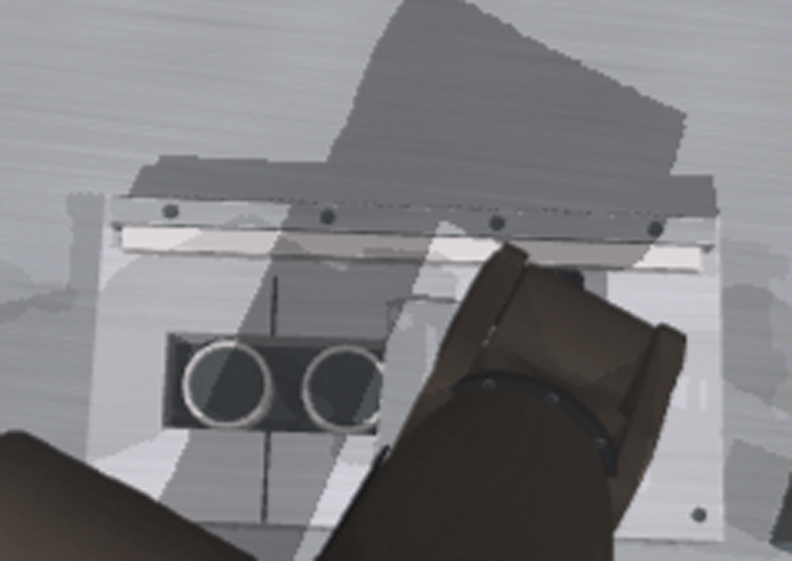

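>>> {"method": "move_arm", "body": {"rows": [{"tx":0,"ty":1.5,"tz":0.07,"rx":0,"ry":-0.002,"rz":0,"grip":100},{"tx":0,"ty":1.5,"tz":0.07,"rx":0,"ry":0,"rz":0,"grip":100},{"tx":0,"ty":0.5,"tz":0,"rx":0,"ry":0,"rz":0,"grip":100},{"tx":0,"ty":0,"tz":0,"rx":0,"ry":0,"rz":0,"grip":100},{"tx":0,"ty":0,"tz":0,"rx":0,"ry":0,"rz":0,"grip":100},{"tx":0,"ty":0,"tz":0,"rx":0,"ry":0,"rz":0,"grip":100}]}}

```text
t: 2.92
eef_pos: [486.9, -118.7, 110.6]
tcp_rot: [-1.571, -0.001, 0.032]
ft_force: [-0.2, 0.3, 1.0]
opening: 0.994
```

```bash
python3 -c "
from h import *
st()
plan([487,-118.7,106],0.033,1)
"
```

```text
t 2.92 p [ 486.86 -118.74  110.58] r [-1.5714e+00 -1.3000e-03  3.2000e-02] F [-0.2   0.35  0.97] M [-0.052 -0.139 -0.001] op 0.994
0 [0.01, 0.46, 0.0] [0.0006, -0.001, 0.0013]
```

>>> {"method": "move_arm", "body": {"rows": [{"tx":0,"ty":0.4,"tz":0,"rx":0,"ry":0,"rz":0,"grip":100},{"tx":0,"ty":0,"tz":0,"rx":0,"ry":0,"rz":0,"grip":30},{"tx":0,"ty":0,"tz":0,"rx":0,"ry":0,"rz":0,"grip":30},{"tx":0,"ty":0,"tz":0,"rx":0,"ry":0,"rz":0,"grip":30},{"tx":0,"ty":0,"tz":0,"rx":0,"ry":0,"rz":0,"grip":30},{"tx":0,"ty":0,"tz":0,"rx":0,"ry":0,"rz":0,"grip":30},{"tx":0,"ty":0,"tz":0,"rx":0,"ry":0,"rz":0,"grip":30}]}}

```text
t: 3.5
eef_pos: [486.4, -118.6, 105.7]
tcp_rot: [-1.571, -0.0, 0.032]
ft_force: [0.3, 0.2, 0.6]
opening: 0.639
```

```bash
python3 -c "
from h import *
st()
"
```

```text
t 3.5 p [ 486.44 -118.56  105.67] r [-1.5709e+00 -1.0000e-04  3.2000e-02] F [0.35 0.19 0.61] M [ 0.024 -0.14   0.039] op 0.639
```

>>> {"method": "move_arm", "body": {"rows": [{"tx":0,"ty":0,"tz":0,"rx":0,"ry":0,"rz":0,"grip":0},{"tx":0,"ty":0,"tz":0,"rx":0,"ry":0,"rz":0,"grip":0},{"tx":0,"ty":0,"tz":0,"rx":0,"ry":0,"rz":0,"grip":0},{"tx":0,"ty":0,"tz":0,"rx":0,"ry":0,"rz":0,"grip":0},{"tx":0,"ty":0,"tz":0,"rx":0,"ry":0,"rz":0,"grip":0},{"tx":0,"ty":0,"tz":0,"rx":0,"ry":0,"rz":0,"grip":0}]}}

```text
t: 4.0
eef_pos: [486.4, -118.5, 105.6]
tcp_rot: [-1.571, 0.0, 0.032]
ft_force: [0.1, 0.6, 0.0]
opening: 0.214
```

```bash
python3 -c "
from h import *
st()
"
```

```text
t 4.0 p [ 486.42 -118.55  105.61] r [-1.5709  0.      0.032 ] F [0.1  0.56 0.01] M [-0.033 -0.134  0.03 ] op 0.214
```

>>> {"method": "move_arm", "body": {"rows": [{"tx":0,"ty":0,"tz":0,"rx":0,"ry":0,"rz":0,"grip":0},{"tx":0,"ty":0,"tz":0,"rx":0,"ry":0,"rz":0,"grip":0},{"tx":0,"ty":0,"tz":0,"rx":0,"ry":0,"rz":0,"grip":0},{"tx":0,"ty":0,"tz":0,"rx":0,"ry":0,"rz":0,"grip":0},{"tx":0,"ty":0,"tz":0,"rx":0,"ry":0,"rz":0,"grip":0},{"tx":0,"ty":0,"tz":0,"rx":0,"ry":0,"rz":0,"grip":0}]}}

```text
t: 4.5
eef_pos: [486.6, -118.6, 105.6]
tcp_rot: [-1.571, -0.0, 0.032]
ft_force: [2.1, -0.4, -1.0]
opening: 0.145
```

```bash
python3 -c "
from h import *
st()
"
```

```text
t 4.5 p [ 486.56 -118.58  105.64] r [-1.571e+00 -3.000e-04  3.190e-02] F [ 2.09 -0.36 -0.98] M [-0.047 -0.377 -0.082] op 0.145
```

>>> {"method": "move_arm", "body": {"rows": [{"tx":0.2,"ty":0,"tz":0,"rx":0,"ry":-0.005,"rz":0,"grip":0},{"tx":0.2,"ty":0,"tz":0,"rx":0,"ry":-0.005,"rz":0,"grip":0},{"tx":0.2,"ty":0,"tz":0,"rx":0,"ry":-0.005,"rz":0,"grip":0},{"tx":0.2,"ty":0,"tz":0,"rx":0,"ry":-0.005,"rz":0,"grip":0},{"tx":0.2,"ty":0,"tz":0,"rx":0,"ry":-0.005,"rz":0,"grip":0},{"tx":0.2,"ty":0,"tz":0,"rx":0,"ry":-0.005,"rz":0,"grip":0},{"tx":0.2,"ty":0,"tz":0,"rx":0,"ry":-0.005,"rz":0,"grip":0},{"tx":0.2,"ty":0,"tz":0,"rx":0,"ry":-0.005,"rz":0,"grip":0},{"tx":0.2,"ty":0,"tz":0,"rx":0,"ry":-0.005,"rz":0,"grip":0},{"tx":0.2,"ty":0,"tz":0,"rx":0,"ry":-0.006,"rz":0,"grip":0}]}}

```text
t: 5.33
eef_pos: [505.4, -117.3, 105.6]
tcp_rot: [-1.57, 0.002, 0.084]
ft_force: [-5.8, -1.3, 5.2]
opening: 0.145
```

```bash
python3 -c "
from h import *
st()
for n in ('side','top'):
  c,im,d=cam(n);np.savez(n+'3.npz',im=im,d=d);cv2.imwrite('pics/%s3.png'%n,cv2.resize(im[110:280,220:460],None,fx=3.3,fy=3.3,interpolation=cv2.INTER_CUBIC))
st()
"
```

```text
t 5.33 p [ 505.42 -117.26  105.62] r [-1.5701  0.0025  0.0836] F [-5.83 -1.31  5.17] M [-0.097  0.723 -0.084] op 0.145
t 5.43 p [ 505.86 -117.26  105.63] r [-1.5703e+00  1.5000e-03  8.3400e-02] F [-4.08  2.03  4.84] M [ 0.016  0.497 -0.001] op 0.145
```

View pics/side3.png

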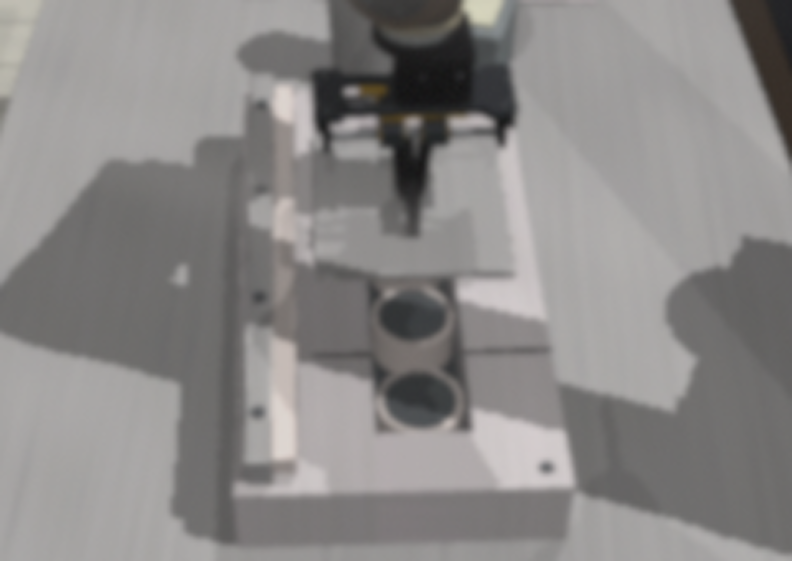

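View pics/top3.png

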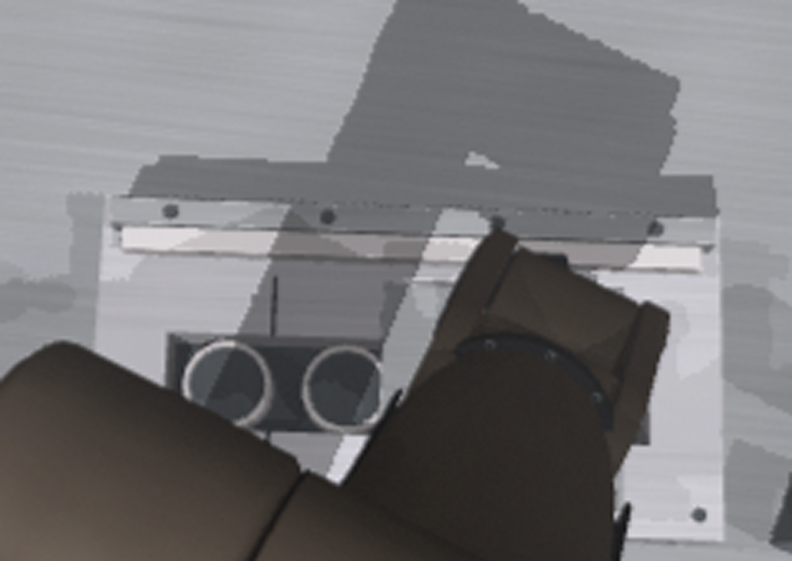

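>>> {"method": "move_arm", "body": {"rows": [{"tx":0.1,"ty":-0.01,"tz":0,"rx":0,"ry":0,"rz":0,"grip":0},{"tx":0.1,"ty":-0.01,"tz":0,"rx":0,"ry":0,"rz":0,"grip":0},{"tx":0.1,"ty":0,"tz":0,"rx":0,"ry":0,"rz":0,"grip":0},{"tx":0.1,"ty":0,"tz":0,"rx":0,"ry":0,"rz":0,"grip":0},{"tx":0.1,"ty":0,"tz":0,"rx":0,"ry":0,"rz":0,"grip":0},{"tx":0.1,"ty":0,"tz":0,"rx":0,"ry":0,"rz":0,"grip":0}]}}

```text
t: 5.93
eef_pos: [512.6, -116.9, 105.7]
tcp_rot: [-1.571, -0.0, 0.083]
ft_force: [-0.9, -0.4, -4.0]
opening: 0.145
```

```bash
python3 -c "
from h import *
st()
"
```

```text
t 5.93 p [ 512.59 -116.94  105.66] r [-1.5709e+00 -1.0000e-04  8.3000e-02] F [-0.91 -0.36 -4.  ] M [-0.116 -0.05  -0.001] op 0.145
```

>>> {"method": "move_arm", "body": {"rows": [{"tx":0.06,"ty":0.01,"tz":0,"rx":0,"ry":0,"rz":0,"grip":0},{"tx":0.06,"ty":0,"tz":0,"rx":0,"ry":0,"rz":0,"grip":0},{"tx":0.06,"ty":0,"tz":0,"rx":0,"ry":0,"rz":0,"grip":0},{"tx":0.06,"ty":0,"tz":0,"rx":0,"ry":0,"rz":0,"grip":0},{"tx":0.06,"ty":0,"tz":0,"rx":0,"ry":0,"rz":0,"grip":0}]}}

```text
t: 6.35
eef_pos: [515.5, -116.7, 105.6]
tcp_rot: [-1.571, -0.0, 0.083]
ft_force: [0.5, -0.2, -3.6]
opening: 0.145
```

```bash
python3 -c "
from h import *
st()
c,im,d=cam('top')
cv2.imwrite('pics/top4.png',cv2.resize(im[160:240,240:400],None,fx=5,fy=5,interpolation=cv2.INTER_CUBIC))
"
```

```text
t 6.35 p [ 515.49 -116.73  105.64] r [-1.5709e+00 -1.0000e-04  8.2900e-02] F [ 0.54 -0.16 -3.64] M [-0.062 -0.043  0.033] op 0.145
```

View pics/top4.png

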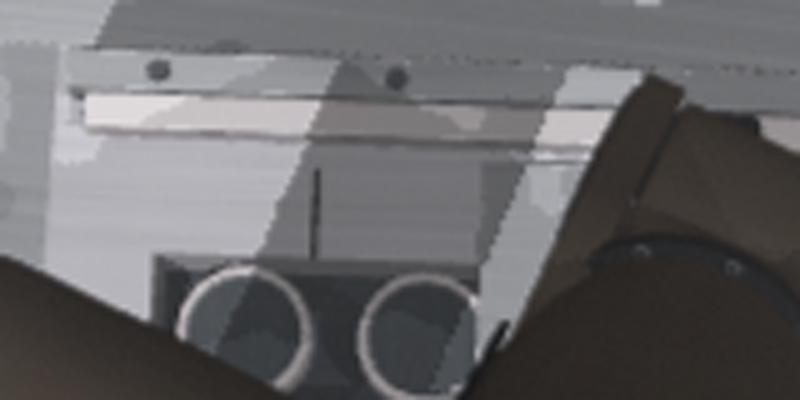

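>>> {"method": "move_arm", "body": {"rows": [{"tx":0.04,"ty":0.01,"tz":0,"rx":0,"ry":0,"rz":0,"grip":0},{"tx":0.04,"ty":0.01,"tz":0,"rx":0,"ry":0,"rz":0,"grip":0},{"tx":0.04,"ty":0,"tz":0,"rx":0,"ry":0,"rz":0,"grip":0},{"tx":0.04,"ty":0,"tz":0,"rx":0,"ry":0,"rz":0,"grip":0}]}}

```text
t: 6.73
eef_pos: [516.8, -116.6, 105.6]
tcp_rot: [-1.571, 0.0, 0.083]
ft_force: [-3.1, -0.3, 0.8]
opening: 0.146
```

```bash
python3 -c "
from h import *
st()
"
```

```text
t 6.73 p [ 516.84 -116.56  105.62] r [-1.5708e+00  2.0000e-04  8.3000e-02] F [-3.06 -0.34  0.78] M [-0.074  0.454 -0.052] op 0.146
```

>>> {"method": "move_arm", "body": {"rows": [{"tx":0.04,"ty":0,"tz":0,"rx":0,"ry":0,"rz":0,"grip":0},{"tx":0.04,"ty":0,"tz":0,"rx":0,"ry":0,"rz":0,"grip":0},{"tx":0.03,"ty":0,"tz":0,"rx":0,"ry":0,"rz":0,"grip":0},{"tx":0.03,"ty":0,"tz":0,"rx":0,"ry":0,"rz":0,"grip":0}]}}

```text
t: 7.07
eef_pos: [518.2, -116.5, 105.6]
tcp_rot: [-1.571, 0.0, 0.083]
ft_force: [-4.7, -1.2, 3.7]
opening: 0.148
```

>>> {"method": "move_arm", "body": {"rows": [{"tx":0.03,"ty":0,"tz":0,"rx":0,"ry":0,"rz":0,"grip":0},{"tx":0.03,"ty":0,"tz":0,"rx":0,"ry":0,"rz":0,"grip":0},{"tx":0.03,"ty":0,"tz":0,"rx":0,"ry":0,"rz":0,"grip":0}]}}

```text
t: 7.32
eef_pos: [519.1, -116.4, 105.6]
tcp_rot: [-1.571, 0.0, 0.083]
ft_force: [-4.2, -0.5, 4.7]
opening: 0.144
```

```bash
python3 -c "
from h import *
st()
"
```

```text
t 7.32 p [ 519.11 -116.39  105.64] r [-1.5708e+00  3.0000e-04  8.3000e-02] F [-4.17 -0.51  4.71] M [-0.112  0.859  0.014] op 0.144
```

>>> {"method": "move_arm", "body": {"rows": [{"tx":0.03,"ty":-0.005,"tz":0,"rx":0,"ry":0,"rz":0,"grip":0},{"tx":0.03,"ty":0,"tz":0,"rx":0,"ry":0,"rz":0,"grip":0},{"tx":0.02,"ty":0,"tz":0,"rx":0,"ry":0,"rz":0,"grip":0}]}}

```text
t: 7.57
eef_pos: [520.0, -116.3, 105.7]
tcp_rot: [-1.571, 0.0, 0.083]
ft_force: [-6.5, -1.2, 3.7]
opening: 0.144
```

>>> {"method": "move_arm", "body": {"rows": [{"tx":0.03,"ty":0,"tz":0,"rx":0,"ry":0,"rz":0,"grip":0},{"tx":0.03,"ty":0,"tz":0,"rx":0,"ry":0,"rz":0,"grip":0},{"tx":0.02,"ty":0,"tz":0,"rx":0,"ry":0,"rz":0,"grip":0}]}}

```text
t: 7.82
eef_pos: [520.7, -116.3, 105.6]
tcp_rot: [-1.571, 0.0, 0.083]
ft_force: [-5.4, -0.7, 4.7]
opening: 0.142
```

```bash
python3 -c "
from h import *
st()
c,im,d=cam('top')
cv2.imwrite('pics/top5.png',cv2.resize(im[170:220,300:400],None,fx=8,fy=8,interpolation=cv2.INTER_CUBIC))
st()
"
```

```text
t 7.82 p [ 520.75 -116.27  105.62] r [-1.5709e+00  2.0000e-04  8.3000e-02] F [-5.37 -0.66  4.69] M [-0.15   0.777  0.014] op 0.142
t 7.87 p [ 520.79 -116.24  105.63] r [-1.5708e+00  2.0000e-04  8.3000e-02] F [-4.3   0.04  4.74] M [-0.099  0.768  0.042] op 0.144
```

View pics/top5.png

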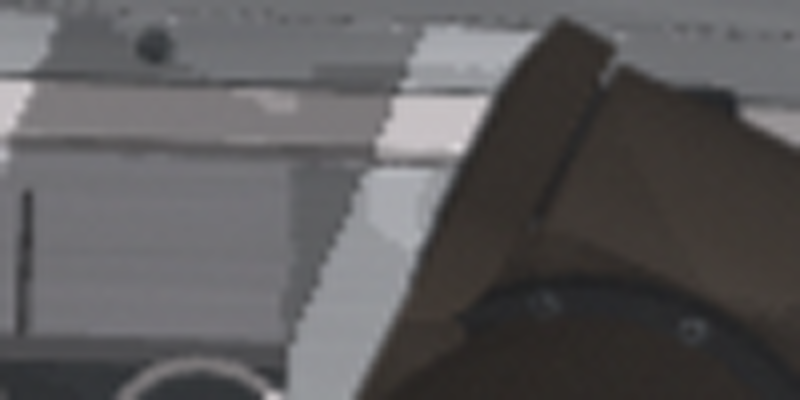

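>>> {"method": "move_arm", "body": {"rows": [{"tx":0.02,"ty":-0.005,"tz":0,"rx":0,"ry":0,"rz":0,"grip":0},{"tx":0.02,"ty":0,"tz":0,"rx":0,"ry":0,"rz":0,"grip":0}]}}

```text
t: 8.03
eef_pos: [521.2, -116.2, 105.6]
tcp_rot: [-1.571, 0.0, 0.083]
ft_force: [-5.5, -1.1, 3.4]
opening: 0.145
```

>>> {"method": "move_arm", "body": {"rows": [{"tx":0.02,"ty":0,"tz":0,"rx":0,"ry":0,"rz":0,"grip":0},{"tx":0.02,"ty":0,"tz":0,"rx":0,"ry":0,"rz":0,"grip":0}]}}

```text
t: 8.2
eef_pos: [521.6, -116.2, 105.7]
tcp_rot: [-1.571, 0.0, 0.083]
ft_force: [-4.1, -0.9, 3.3]
opening: 0.146
```

>>> {"method": "move_arm", "body": {"rows": [{"tx":0.02,"ty":0,"tz":0,"rx":0,"ry":0,"rz":0,"grip":0},{"tx":0.02,"ty":0,"tz":0,"rx":0,"ry":0,"rz":0,"grip":0}]}}

```text
t: 8.37
eef_pos: [522.0, -116.1, 105.7]
tcp_rot: [-1.571, 0.0, 0.083]
ft_force: [-5.2, -0.6, 4.0]
opening: 0.146
```

>>> {"method": "move_arm", "body": {"rows": [{"tx":0.015,"ty":0,"tz":0,"rx":0,"ry":0,"rz":0,"grip":0},{"tx":0.015,"ty":0,"tz":0,"rx":0,"ry":0,"rz":0,"grip":0}]}}

```text
t: 8.53
eef_pos: [522.3, -116.1, 105.6]
tcp_rot: [-1.571, 0.0, 0.083]
ft_force: [-6.1, 0.4, 3.6]
opening: 0.148
```

>>> {"method": "move_arm", "body": {"rows": [{"tx":0.015,"ty":0,"tz":0,"rx":0,"ry":0,"rz":0,"grip":0},{"tx":0.015,"ty":0,"tz":0,"rx":0,"ry":0,"rz":0,"grip":0}]}}

```text
t: 8.7
eef_pos: [522.6, -116.1, 105.7]
tcp_rot: [-1.571, 0.0, 0.083]
ft_force: [-4.7, -0.1, 3.8]
opening: 0.147
```

>>> {"method": "move_arm", "body": {"rows": [{"tx":0.015,"ty":0,"tz":0,"rx":0,"ry":0,"rz":0,"grip":0},{"tx":0.015,"ty":0,"tz":0,"rx":0,"ry":0,"rz":0,"grip":0}]}}

```text
t: 8.87
eef_pos: [522.9, -116.1, 105.6]
tcp_rot: [-1.571, 0.0, 0.083]
ft_force: [-4.0, -1.1, 4.7]
opening: 0.147
```

```bash
python3 -c "
from h import *
st()
c,im,d=cam('top')
cv2.imwrite('pics/top6.png',cv2.resize(im[170:220,300:400],None,fx=8,fy=8,interpolation=cv2.INTER_CUBIC))
st()
"
```

```text
t 8.87 p [ 522.92 -116.09  105.64] r [-1.5709e+00  1.0000e-04  8.3000e-02] F [-3.98 -1.07  4.7 ] M [-0.115  0.724 -0.05 ] op 0.147
t 8.92 p [ 522.95 -116.1   105.64] r [-1.5709  0.      0.083 ] F [-5.06 -1.16  2.36] M [-0.155  0.737  0.011] op 0.144
```

View pics/top6.png

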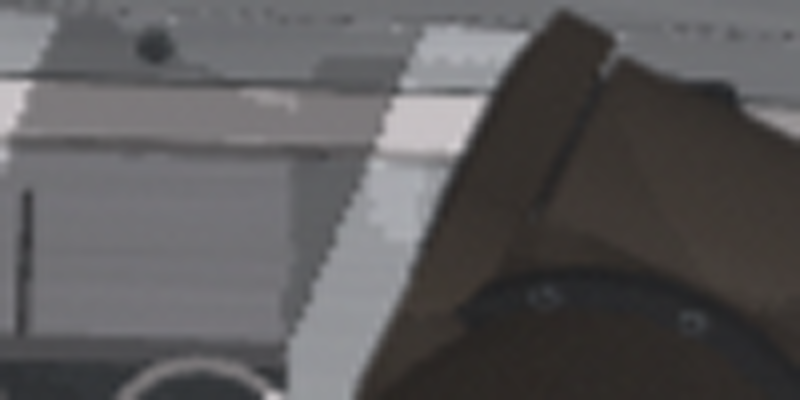

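>>> {"method": "move_arm", "body": {"rows": [{"tx":0.015,"ty":0,"tz":0,"rx":0,"ry":0,"rz":0,"grip":0},{"tx":0.015,"ty":0,"tz":0,"rx":0,"ry":0,"rz":0,"grip":0}]}}

```text
t: 9.08
eef_pos: [523.2, -116.1, 105.6]
tcp_rot: [-1.571, 0.0, 0.083]
ft_force: [-5.3, -0.6, 3.1]
opening: 0.147
```

>>> {"method": "move_arm", "body": {"rows": [{"tx":0.015,"ty":0,"tz":0,"rx":0,"ry":0,"rz":0,"grip":0},{"tx":0.015,"ty":0,"tz":0,"rx":0,"ry":0,"rz":0,"grip":0}]}}

```text
t: 9.25
eef_pos: [523.5, -116.0, 105.6]
tcp_rot: [-1.571, 0.0, 0.083]
ft_force: [-5.4, -0.6, 4.4]
opening: 0.144
```

>>> {"method": "move_arm", "body": {"rows": [{"tx":0.015,"ty":0,"tz":0,"rx":0,"ry":0,"rz":0,"grip":0},{"tx":0.015,"ty":0,"tz":0,"rx":0,"ry":0,"rz":0,"grip":0}]}}

```text
t: 9.42
eef_pos: [523.8, -116.0, 105.6]
tcp_rot: [-1.571, 0.0, 0.083]
ft_force: [-5.9, -0.2, 3.0]
opening: 0.145
```

>>> {"method": "move_arm", "body": {"rows": [{"tx":0.015,"ty":0,"tz":0,"rx":0,"ry":0,"rz":0,"grip":0},{"tx":0.015,"ty":0,"tz":0,"rx":0,"ry":0,"rz":0,"grip":0}]}}

```text
t: 9.58
eef_pos: [524.1, -116.0, 105.6]
tcp_rot: [-1.571, 0.0, 0.083]
ft_force: [-5.3, -0.5, 4.3]
opening: 0.146
```

>>> {"method": "move_arm", "body": {"rows": [{"tx":0.015,"ty":0,"tz":0,"rx":0,"ry":0,"rz":0,"grip":0},{"tx":0.015,"ty":0,"tz":0,"rx":0,"ry":0,"rz":0,"grip":0},{"tx":0.01,"ty":0,"tz":0,"rx":0,"ry":0,"rz":0,"grip":0}]}}

```text
t: 9.83
eef_pos: [524.2, -116.0, 105.6]
tcp_rot: [-1.571, 0.001, 0.083]
ft_force: [-7.1, -2.0, 5.6]
opening: 0.147
```

```bash
python3 -c "
from h import *
st()
c,im,d=cam('side')
np.savez('side7.npz',im=im,d=d)
cv2.imwrite('pics/side7.png',cv2.resize(im[130:240,280:400],None,fx=5,fy=5,interpolation=cv2.INTER_CUBIC))
st()
"
```

```text
t 9.83 p [ 524.22 -115.97  105.65] r [-1.5708e+00  7.0000e-04  8.3100e-02] F [-7.14 -2.    5.63] M [-0.222  1.125 -0.009] op 0.147
t 9.88 p [ 524.2  -115.94  105.62] r [-1.5707e+00  8.0000e-04  8.3100e-02] F [-6.45 -0.5   5.24] M [-0.237  1.054 -0.013] op 0.145
```

View pics/side7.png

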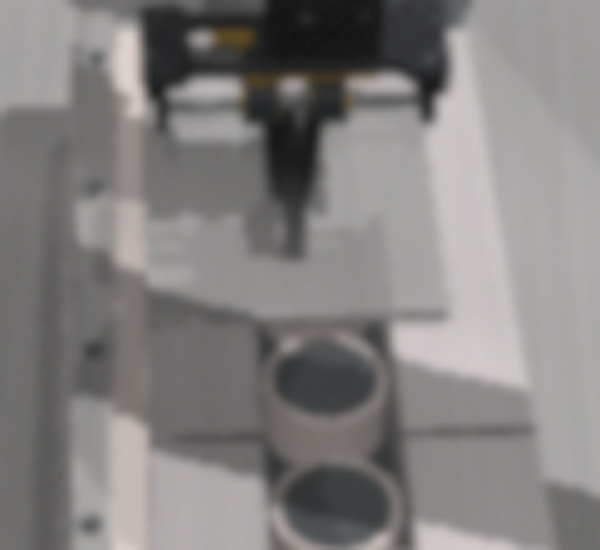

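>>> {"method": "move_arm", "body": {"rows": [{"tx":0.02,"ty":0,"tz":0,"rx":0,"ry":0,"rz":0,"grip":0},{"tx":0.02,"ty":0,"tz":0,"rx":0,"ry":0,"rz":0,"grip":0}]}}

```text
t: 10.05
eef_pos: [524.2, -115.9, 105.6]
tcp_rot: [-1.571, 0.002, 0.083]
ft_force: [-10.3, -1.9, 6.9]
opening: 0.144
```

```bash
python3 -c "
from h import *
st()"
```

```text
t 10.05 p [ 524.23 -115.91  105.62] r [-1.5706  0.0016  0.0831] F [-10.25  -1.91   6.88] M [-0.412  1.504 -0.012] op 0.144
```

>>> {"method": "move_arm", "body": {"rows": [{"tx":-0.01,"ty":-0.01,"tz":0.05,"rx":0,"ry":0,"rz":0,"grip":0},{"tx":0,"ty":0,"tz":0.1,"rx":0,"ry":0,"rz":0,"grip":0},{"tx":0,"ty":0,"tz":0.15,"rx":0,"ry":0,"rz":0,"grip":0},{"tx":0,"ty":0,"tz":0.15,"rx":0,"ry":0,"rz":0,"grip":0}]}}

```text
t: 10.38
eef_pos: [524.0, -112.5, 105.6]
tcp_rot: [-1.572, 0.001, 0.083]
ft_force: [-9.6, -11.4, 2.9]
opening: 0.142
```

```bash
python3 -c "
from h import *
st()"
```

```text
t 10.38 p [ 524.   -112.53  105.65] r [-1.5721e+00  1.0000e-03  8.3100e-02] F [ -9.59 -11.45   2.87] M [-1.89   1.43  -0.039] op 0.142
```

>>> {"method": "move_arm", "body": {"rows": [{"tx":-0.01,"ty":0,"tz":0.2,"rx":0,"ry":0,"rz":0,"grip":0},{"tx":-0.01,"ty":0,"tz":0.2,"rx":0,"ry":0,"rz":0,"grip":0},{"tx":-0.01,"ty":0,"tz":0.2,"rx":0,"ry":0,"rz":0,"grip":0},{"tx":0,"ty":0,"tz":0.2,"rx":0,"ry":0,"rz":0,"grip":0}]}}

```text
t: 10.72
eef_pos: [523.3, -104.4, 105.6]
tcp_rot: [-1.572, 0.0, 0.083]
ft_force: [-7.2, -9.3, 2.2]
opening: 0.147
```

```bash
python3 -c "
from h import *
st()"
```

```text
t 10.72 p [ 523.33 -104.35  105.64] r [-1.572e+00  4.000e-04  8.310e-02] F [-7.18 -9.33  2.21] M [-1.451  1.125 -0.031] op 0.147
```

>>> {"method": "move_arm", "body": {"rows": [{"tx":0,"ty":0,"tz":0.25,"rx":0,"ry":0,"rz":0,"grip":0},{"tx":0,"ty":0,"tz":0.25,"rx":0,"ry":0,"rz":0,"grip":0},{"tx":0,"ty":0,"tz":0.25,"rx":0,"ry":0,"rz":0,"grip":0},{"tx":0,"ty":0,"tz":0.25,"rx":0,"ry":0,"rz":0,"grip":0},{"tx":0,"ty":0,"tz":0.25,"rx":0,"ry":0,"rz":0,"grip":0}]}}

```text
t: 11.13
eef_pos: [522.3, -91.9, 105.6]
tcp_rot: [-1.572, 0.0, 0.083]
ft_force: [-6.7, -9.5, 1.2]
opening: 0.145
```

```bash
python3 -c "
from h import *
st()"
```

```text
t 11.13 p [522.34 -91.86 105.64] r [-1.572e+00  3.000e-04  8.310e-02] F [-6.66 -9.46  1.23] M [-1.519  1.002 -0.012] op 0.145
```

>>> {"method": "move_arm", "body": {"rows": [{"tx":0,"ty":0,"tz":0.25,"rx":0,"ry":0,"rz":0,"grip":0},{"tx":0,"ty":0,"tz":0.25,"rx":0,"ry":0,"rz":0,"grip":0},{"tx":0,"ty":0,"tz":0.25,"rx":0,"ry":0,"rz":0,"grip":0},{"tx":0,"ty":0,"tz":0.25,"rx":0,"ry":0,"rz":0,"grip":0},{"tx":0,"ty":0,"tz":0.25,"rx":0,"ry":0,"rz":0,"grip":0},{"tx":0,"ty":0,"tz":0.25,"rx":0,"ry":0,"rz":0,"grip":0},{"tx":0,"ty":0,"tz":0.25,"rx":0,"ry":0,"rz":0,"grip":0}]}}

```text
t: 11.72
eef_pos: [520.9, -74.3, 105.6]
tcp_rot: [-1.572, 0.0, 0.083]
ft_force: [-6.4, -9.3, 1.6]
opening: 0.148
```

```bash
python3 -c "
from h import *
st()"
```

```text
t 11.72 p [520.93 -74.32 105.65] r [-1.5719e+00  2.0000e-04  8.3100e-02] F [-6.43 -9.32  1.65] M [-1.434  0.934 -0.034] op 0.148
```

>>> {"method": "move_arm", "body": {"rows": [{"tx":0,"ty":0,"tz":0.25,"rx":0,"ry":0,"rz":0,"grip":0},{"tx":0,"ty":0,"tz":0.25,"rx":0,"ry":0,"rz":0,"grip":0},{"tx":0.005,"ty":0,"tz":0.25,"rx":0,"ry":0,"rz":0,"grip":0},{"tx":0,"ty":0,"tz":0.25,"rx":0,"ry":0,"rz":0,"grip":0},{"tx":0,"ty":0,"tz":0.25,"rx":0,"ry":0,"rz":0,"grip":0},{"tx":0,"ty":0,"tz":0.25,"rx":0,"ry":0,"rz":0,"grip":0},{"tx":0,"ty":0,"tz":0.25,"rx":0,"ry":0,"rz":0,"grip":0}]}}

```text
t: 12.3
eef_pos: [519.5, -56.9, 105.6]
tcp_rot: [-1.572, 0.0, 0.083]
ft_force: [-6.4, -8.6, 3.0]
opening: 0.142
```

```bash
python3 -c "
from h import *
st()
for n,a,b in(('side',slice(140,250),slice(290,400)),('top',slice(170,275),slice(240,400))):
  c,im,d=cam(n);np.savez(n+'8.npz',im=im,d=d);cv2.imwrite('pics/%s8.png'%n,cv2.resize(im[a,b],None,fx=5,fy=5,interpolation=cv2.INTER_CUBIC))
"
```

```text
t 12.3 p [519.54 -56.85 105.64] r [-1.5718e+00  3.0000e-04  8.3100e-02] F [-6.36 -8.6   2.95] M [-1.46   0.927 -0.026] op 0.142
```

View pics/side8.png

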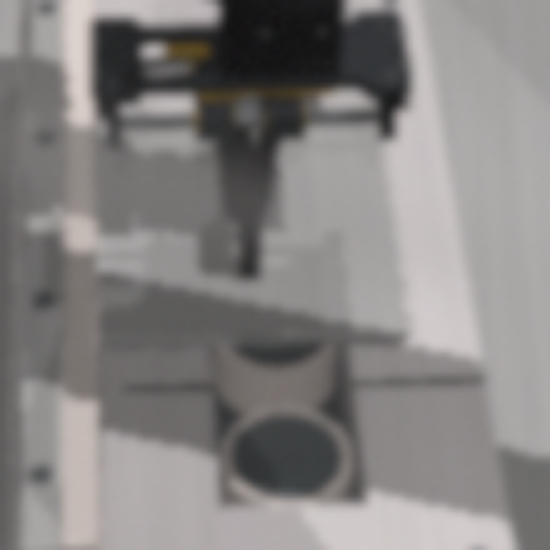

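View pics/top8.png

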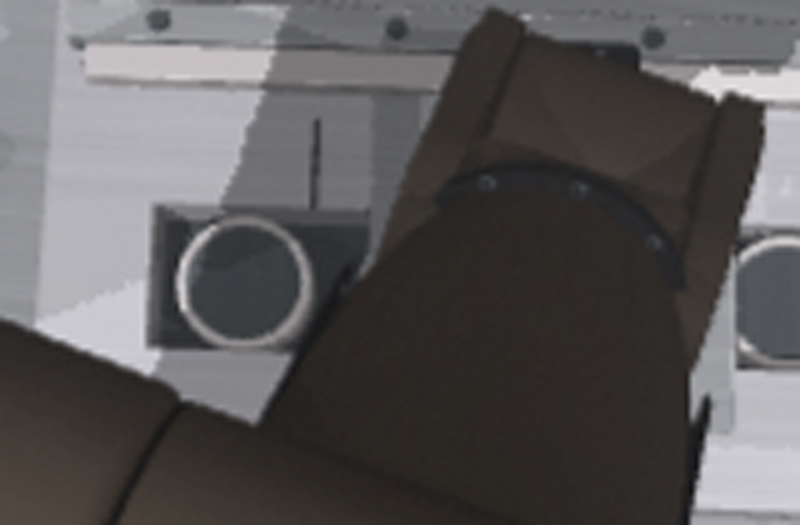

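```bash
cat > e.py <<'E'
import sys
from h import *
k=sys.argv[1]
th=0.083;O=np.array([502,-39.])
def up(P): 
    d=P[...,:2]-O;return np.stack([d[...,0]*np.cos(th)+d[...,1]*np.sin(th)-20,-d[...,0]*np.sin(th)+d[...,1]*np.cos(th)],-1)
for n in('top','side'):
    z=np.load(f'{n}{k}.npz');g=cv2.cvtColor(z['im'],cv2.COLOR_BGR2GRAY).astype(float);c=env.calibration(n)
    # resample along unit y at const unit x, on deck plane z=70 and lid top z=78
    for zz in(70,78):
      for ux in(28,36,44,52,60,-70,-78,-86,-94,-102):
        y=np.arange(70,130,.5)
        W=np.stack([O[0]+(ux+20)*np.cos(th)-y*np.sin(th),O[1]+(ux+20)*np.sin(th)+y*np.cos(th),np.full_like(y,zz)],-1)
        p=proj(c,W).astype(np.float32)
        v=cv2.remap(g.astype(np.float32),p[:,:1],p[:,1:],cv2.INTER_LINEAR).ravel()
        if zz==70: print(n,zz,ux,v[::4].round().astype(int).tolist())
        else: print(n,zz,ux,v[::4].round().astype(int).tolist())
E
python3 e.py 8
```

```text
top 70 28 [93, 93, 93, 94, 95, 98, 109, 114, 115, 114, 114, 114, 114, 114, 114, 113, 113, 113, 111, 106, 86, 73, 79, 113, 113, 112, 112, 112, 113, 113]
top 70 36 [95, 95, 96, 97, 100, 109, 113, 116, 117, 117, 116, 116, 116, 115, 115, 115, 115, 115, 113, 110, 92, 77, 76, 108, 114, 114, 113, 113, 114, 114]
top 70 44 [94, 94, 94, 94, 95, 100, 106, 113, 112, 113, 113, 112, 113, 113, 112, 112, 112, 112, 111, 105, 82, 67, 74, 102, 112, 112, 112, 112, 112, 112]
top 70 52 [95, 95, 94, 95, 95, 99, 105, 112, 112, 112, 113, 113, 113, 113, 112, 112, 112, 112, 111, 105, 81, 57, 76, 98, 112, 112, 112, 112, 112, 113]
top 70 60 [93, 94, 94, 94, 95, 99, 106, 112, 113, 113, 114, 113, 113, 113, 113, 112, 112, 113, 113, 107, 89, 60, 87, 104, 113, 113, 113, 113, 113, 113]
top 70 -70 [38, 39, 39, 39, 39, 39, 39, 39, 40, 40, 39, 39, 40, 40, 40, 38, 38, 39, 39, 39, 39, 39, 37, 34, 30, 32, 59, 99, 125, 135]
top 70 -78 [39, 38, 38, 39, 39, 39, 39, 39, 38, 39, 39, 38, 39, 39, 40, 38, 39, 39, 40, 39, 38, 37, 35, 35, 35, 33, 30, 31, 58, 94]
top 70 -86 [39, 38, 38, 39, 39, 39, 39, 38, 38, 39, 39, 39, 39, 38, 38, 
[... 4177 characters left out ...]
3, 129, 125, 118, 112, 114, 118, 124, 130, 132]
side 78 -78 [163, 157, 148, 138, 126, 116, 108, 104, 105, 109, 117, 124, 130, 134, 135, 136, 136, 136, 136, 135, 134, 130, 124, 118, 111, 114, 118, 125, 131, 133]
side 78 -86 [169, 167, 162, 156, 144, 132, 121, 112, 110, 111, 117, 122, 128, 132, 134, 135, 135, 135, 134, 133, 131, 126, 119, 112, 107, 109, 116, 123, 129, 132]
side 78 -94 [171, 170, 168, 164, 157, 150, 146, 144, 147, 149, 149, 148, 145, 142, 140, 139, 138, 137, 137, 135, 133, 129, 121, 115, 110, 111, 117, 124, 130, 134]
side 78 -102 [195, 196, 196, 196, 196, 197, 197, 197, 193, 189, 178, 168, 158, 148, 143, 139, 138, 137, 136, 136, 133, 129, 122, 116, 112, 112, 118, 124, 130, 134]
```

>>> {"method": "move_arm", "body": {"rows": [{"tx":0,"ty":0,"tz":0.25,"rx":0,"ry":0,"rz":0,"grip":0},{"tx":0,"ty":0,"tz":0.25,"rx":0,"ry":0,"rz":0,"grip":0},{"tx":0,"ty":0,"tz":0.25,"rx":0,"ry":0,"rz":0,"grip":0},{"tx":0,"ty":0,"tz":0.25,"rx":0,"ry":0,"rz":0,"grip":0},{"tx":0,"ty":0,"tz":0.25,"rx":0,"ry":0,"rz":0,"grip":0},{"tx":0,"ty":0,"tz":0.25,"rx":0,"ry":0,"rz":0,"grip":0},{"tx":0,"ty":0,"tz":0.25,"rx":0,"ry":0,"rz":0,"grip":0},{"tx":0,"ty":0,"tz":0.25,"rx":0,"ry":0,"rz":0,"grip":0},{"tx":0,"ty":0,"tz":0.2,"rx":0,"ry":0,"rz":0,"grip":0},{"tx":0,"ty":0,"tz":0.2,"rx":0,"ry":0,"rz":0,"grip":0}]}}

```text
t: 13.23
eef_pos: [517.6, -32.8, 105.6]
tcp_rot: [-1.572, 0.0, 0.083]
ft_force: [-4.0, -8.7, 1.7]
opening: 0.146
```

```bash
python3 -c "
from h import *
st()
for n,a,b in(('side',slice(140,250),slice(290,400)),('top',slice(170,275),slice(240,400))):
  c,im,d=cam(n);np.savez(n+'9.npz',im=im,d=d);cv2.imwrite('pics/%s9.png'%n,cv2.resize(im[a,b],None,fx=5,fy=5,interpolation=cv2.INTER_CUBIC))
"; python3 e.py 9 | grep -v 'top .* -'
```

```text
t 13.23 p [517.62 -32.82 105.63] r [-1.5717e+00  1.0000e-04  8.3100e-02] F [-3.99 -8.66  1.66] M [-1.333  0.77  -0.031] op 0.146
top 70 28 [38, 37, 38, 40, 43, 48, 50, 52, 54, 54, 54, 54, 56, 60, 69, 80, 93, 99, 104, 105, 86, 72, 78, 113, 112, 112, 112, 112, 112, 112]
top 70 36 [39, 48, 53, 56, 57, 57, 57, 57, 57, 57, 58, 58, 61, 69, 81, 94, 95, 99, 104, 109, 91, 76, 75, 108, 114, 114, 113, 113, 113, 113]
top 70 44 [54, 54, 54, 54, 54, 54, 55, 56, 56, 56, 57, 59, 67, 82, 94, 94, 95, 98, 104, 104, 82, 67, 74, 102, 111, 112, 111, 112, 112, 112]
top 70 52 [53, 52, 52, 53, 54, 54, 54, 52, 53, 57, 66, 82, 92, 95, 94, 94, 94, 94, 95, 100, 80, 56, 75, 98, 110, 111, 111, 111, 111, 112]
top 70 60 [50, 50, 50, 49, 51, 51, 50, 51, 55, 66, 82, 91, 94, 94, 94, 93, 94, 96, 104, 104, 90, 61, 86, 103, 112, 113, 113, 113, 113, 112]
top 78 28 [38, 37, 40, 45, 50, 53, 52, 54, 57, 57, 57, 58, 60, 64, 76, 87, 94, 99, 104, 101, 83, 71, 87, 112, 112, 112, 112, 112, 112, 112]
top 78 36 [44, 52, 55, 56, 56, 56, 56, 57, 57, 57, 57, 59, 63, 76, 87, 94, 95, 100, 105, 105, 85, 73, 81, 113, 114, 113, 113, 113, 11
[... 2705 characters left out ...]
3, 101, 99, 98, 97, 97, 98, 106, 115, 123, 129, 131]
side 78 -78 [167, 166, 166, 164, 160, 153, 144, 135, 126, 120, 117, 115, 114, 114, 114, 112, 110, 108, 105, 104, 103, 104, 105, 105, 105, 111, 117, 124, 131, 133]
side 78 -86 [168, 168, 167, 166, 162, 158, 148, 140, 131, 123, 119, 117, 116, 116, 115, 113, 111, 107, 103, 100, 98, 97, 97, 98, 99, 105, 114, 122, 130, 133]
side 78 -94 [170, 170, 171, 171, 171, 171, 167, 164, 156, 148, 141, 133, 128, 123, 119, 115, 113, 110, 108, 106, 106, 105, 104, 104, 105, 109, 116, 124, 131, 134]
side 78 -102 [195, 195, 196, 197, 198, 199, 199, 198, 197, 196, 193, 191, 184, 178, 167, 156, 148, 140, 137, 134, 131, 127, 121, 115, 112, 112, 118, 124, 129, 133]
```

View pics/side9.png

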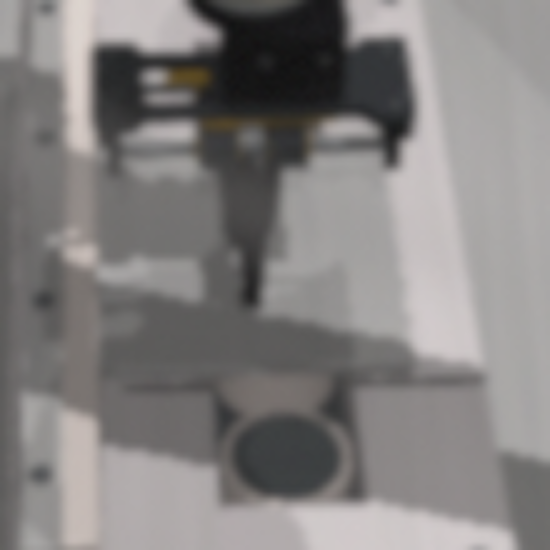

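View pics/top9.png

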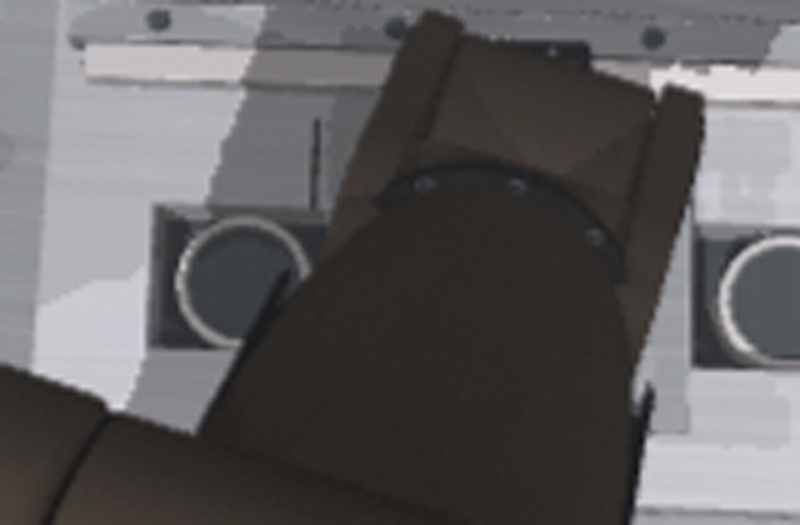

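>>> {"method": "move_arm", "body": {"rows": [{"tx":0.01,"ty":0,"tz":0.1,"rx":0,"ry":0,"rz":0,"grip":0},{"tx":0.01,"ty":0,"tz":0.1,"rx":0,"ry":0,"rz":0,"grip":0},{"tx":0.005,"ty":0,"tz":0.1,"rx":0,"ry":0,"rz":0,"grip":0},{"tx":0,"ty":0,"tz":0.1,"rx":0,"ry":0,"rz":0,"grip":0},{"tx":0,"ty":0,"tz":0.05,"rx":0,"ry":0,"rz":0,"grip":0},{"tx":0,"ty":0,"tz":0,"rx":0,"ry":0,"rz":0,"grip":0}]}}

```text
t: 13.83
eef_pos: [517.3, -28.4, 105.6]
tcp_rot: [-1.572, 0.001, 0.083]
ft_force: [-6.5, -8.1, 3.5]
opening: 0.145
```

```bash
python3 -c "
from h import *
st()
for n,a,b in(('side',slice(195,235),slice(300,400)),('top',slice(180,225),slice(285,345))):
  c,im,d=cam(n);np.savez(n+'10.npz',im=im,d=d);cv2.imwrite('pics/%s10.png'%n,cv2.resize(im[a,b],None,fx=8,fy=8,interpolation=cv2.INTER_CUBIC))
"; sed -i 's/v\[::4\]/v[60:100:2]/g' e.py; python3 e.py 10 | grep -v 'top .* -'
```

```text
t 13.83 p [517.25 -28.41 105.65] r [-1.5717e+00  6.0000e-04  8.3200e-02] F [-6.55 -8.14  3.48] M [-1.429  1.046 -0.044] op 0.145
top 70 28 [56, 57, 59, 65, 71, 78, 83, 87, 89, 84, 78, 74, 69, 65, 78, 96, 112, 112, 112, 112]
top 70 36 [61, 67, 73, 79, 86, 93, 94, 92, 91, 83, 75, 68, 68, 68, 75, 91, 108, 114, 114, 114]
top 70 44 [72, 79, 87, 94, 94, 94, 93, 92, 90, 84, 75, 66, 67, 69, 73, 87, 101, 111, 111, 111]
top 70 52 [90, 94, 94, 94, 95, 96, 98, 98, 99, 97, 78, 61, 55, 65, 74, 86, 98, 110, 111, 111]
top 70 60 [94, 94, 94, 93, 93, 93, 94, 93, 91, 89, 79, 69, 59, 72, 86, 97, 103, 110, 113, 113]
top 78 28 [61, 63, 66, 73, 81, 86, 88, 89, 87, 81, 76, 73, 70, 70, 87, 104, 112, 112, 112, 112]
top 78 36 [67, 75, 81, 87, 91, 95, 93, 91, 86, 76, 64, 61, 64, 67, 82, 98, 113, 113, 114, 114]
top 78 44 [81, 86, 90, 93, 93, 93, 92, 91, 90, 82, 72, 66, 71, 75, 83, 96, 109, 112, 112, 112]
top 78 52 [93, 94, 94, 94, 95, 96, 97, 97, 98, 88, 72, 55, 61, 70, 81, 93, 104, 112, 112, 112]
top 78 60 [94, 94, 93, 93, 93, 94, 95, 93, 91, 87, 76, 64, 64, 78, 92, 99, 106, 112, 112, 112]
side 70 28 [95, 93, 9
[... 1282 characters left out ...]
 93, 93, 93, 93, 93, 93, 93, 93, 92, 91, 89, 88, 86, 85, 83, 82, 83, 86]
side 78 60 [90, 90, 90, 89, 89, 88, 88, 88, 88, 88, 88, 87, 87, 86, 85, 85, 84, 83, 85, 88]
side 78 -70 [115, 115, 115, 116, 115, 115, 114, 113, 110, 108, 106, 103, 100, 97, 94, 93, 93, 92, 92, 97]
side 78 -78 [115, 115, 115, 115, 114, 114, 113, 112, 110, 107, 104, 101, 98, 95, 92, 91, 91, 91, 92, 96]
side 78 -86 [115, 115, 116, 116, 115, 114, 113, 112, 108, 105, 102, 99, 95, 91, 87, 84, 85, 86, 87, 90]
side 78 -94 [120, 120, 119, 118, 117, 116, 115, 114, 112, 110, 108, 106, 103, 101, 98, 96, 96, 97, 98, 98]
side 78 -102 [159, 154, 150, 145, 141, 139, 137, 135, 133, 131, 130, 128, 126, 123, 120, 116, 114, 113, 111, 109]
```

View pics/side10.png

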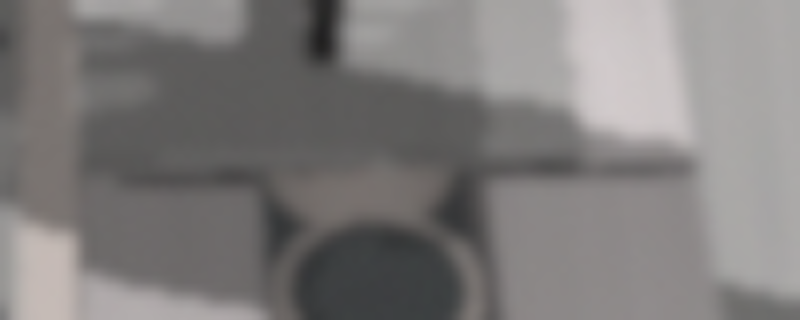

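View pics/top10.png

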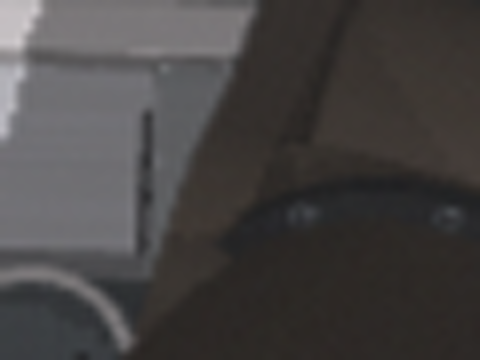

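>>> {"method": "move_arm", "body": {"rows": [{"tx":0,"ty":0,"tz":0.08,"rx":0,"ry":0,"rz":0,"grip":0},{"tx":0,"ty":0,"tz":0.08,"rx":0,"ry":0,"rz":0,"grip":0},{"tx":0,"ty":0,"tz":0.06,"rx":0,"ry":0,"rz":0,"grip":0},{"tx":0,"ty":0,"tz":0,"rx":0,"ry":0,"rz":0,"grip":0},{"tx":0,"ty":0,"tz":0,"rx":0,"ry":0,"rz":0,"grip":0}]}}

```text
t: 14.35
eef_pos: [517.1, -26.3, 105.6]
tcp_rot: [-1.572, 0.001, 0.083]
ft_force: [-6.8, -7.5, 2.2]
opening: 0.144
```

```bash
python3 -c "
from h import *
st()
for n,a,b in(('side',slice(195,235),slice(300,400)),('top',slice(180,225),slice(285,345))):
  c,im,d=cam(n);np.savez(n+'11.npz',im=im,d=d);cv2.imwrite('pics/%s11.png'%n,cv2.resize(im[a,b],None,fx=8,fy=8,interpolation=cv2.INTER_CUBIC))
"; python3 e.py 11 | grep -v 'top .* -'|grep -v 'side 78'
```

```text
t 14.35 p [517.07 -26.25 105.63] r [-1.5717e+00  7.0000e-04  8.3100e-02] F [-6.76 -7.46  2.2 ] M [-1.456  1.002 -0.032] op 0.144
top 70 28 [55, 55, 55, 58, 60, 63, 68, 74, 78, 82, 85, 82, 73, 65, 77, 95, 111, 112, 112, 112]
top 70 36 [57, 58, 59, 62, 69, 75, 81, 88, 93, 92, 90, 88, 80, 73, 75, 91, 108, 113, 113, 113]
top 70 44 [58, 63, 69, 75, 82, 89, 93, 93, 93, 92, 90, 88, 84, 78, 74, 87, 102, 111, 111, 111]
top 70 52 [67, 74, 82, 92, 94, 94, 94, 93, 92, 90, 84, 79, 76, 77, 78, 87, 98, 110, 110, 110]
top 70 60 [91, 94, 94, 93, 93, 93, 93, 92, 90, 87, 80, 73, 66, 77, 88, 97, 103, 109, 112, 112]
top 78 28 [58, 58, 58, 61, 63, 68, 73, 80, 83, 85, 87, 80, 71, 68, 86, 103, 112, 112, 112, 112]
top 78 36 [58, 60, 61, 67, 75, 82, 87, 91, 93, 92, 91, 85, 78, 69, 82, 97, 113, 113, 113, 113]
top 78 44 [62, 70, 77, 84, 88, 92, 92, 91, 90, 85, 80, 76, 77, 77, 83, 96, 109, 112, 111, 111]
top 78 52 [77, 82, 88, 93, 94, 94, 94, 92, 91, 87, 82, 77, 78, 79, 82, 93, 104, 112, 112, 112]
top 78 60 [93, 94, 93, 93, 93, 93, 92, 90, 88, 84, 77, 69, 70, 81, 93, 100, 106, 112, 112, 112]
side 70 28 [93, 94, 
[... 291 characters left out ...]
92, 90, 88, 86, 84, 82, 80, 83, 86, 89, 92, 94, 97, 100, 102, 103]
side 70 60 [94, 95, 95, 93, 91, 89, 88, 86, 85, 83, 83, 86, 89, 92, 94, 97, 100, 103, 105, 105]
side 70 -70 [109, 107, 106, 104, 100, 97, 94, 91, 90, 88, 86, 87, 91, 96, 101, 105, 110, 115, 120, 123]
side 70 -78 [110, 108, 106, 105, 102, 99, 96, 93, 93, 93, 93, 93, 98, 104, 109, 114, 119, 123, 127, 131]
side 70 -86 [112, 111, 109, 108, 106, 104, 102, 100, 99, 98, 97, 97, 100, 105, 110, 114, 118, 123, 127, 130]
side 70 -94 [113, 111, 108, 106, 103, 100, 97, 94, 92, 92, 93, 94, 97, 102, 108, 113, 119, 123, 127, 131]
side 70 -102 [131, 130, 128, 126, 125, 122, 119, 116, 113, 112, 111, 110, 109, 113, 116, 119, 122, 126, 128, 131]
```

View pics/side11.png

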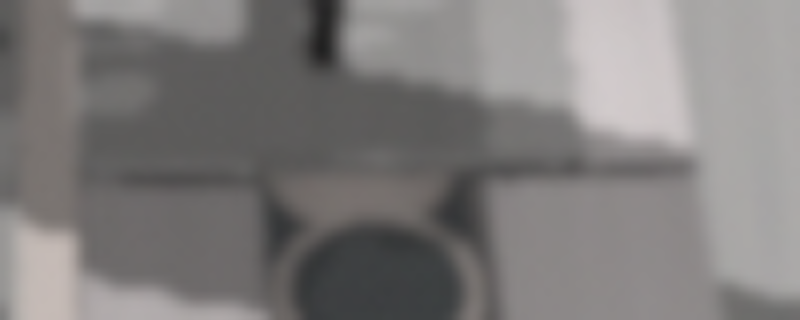

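View pics/top11.png

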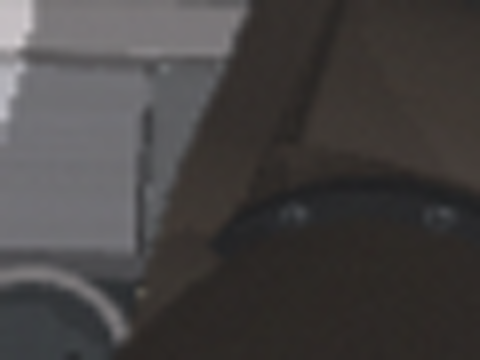

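>>> {"method": "move_arm", "body": {"rows": [{"tx":0,"ty":0,"tz":-0.02,"rx":0,"ry":0,"rz":0,"grip":0},{"tx":0,"ty":0,"tz":-0.02,"rx":0,"ry":0,"rz":0,"grip":0},{"tx":0,"ty":0,"tz":0,"rx":0,"ry":0,"rz":0,"grip":0}]}}

```text
t: 14.7
eef_pos: [517.1, -26.3, 105.6]
tcp_rot: [-1.571, 0.001, 0.083]
ft_force: [-6.0, -4.1, 3.8]
opening: 0.146
```

```bash
python3 -c "
from h import *
st()"
```

```text
t 14.7 p [517.08 -26.26 105.64] r [-1.5711e+00  7.0000e-04  8.2900e-02] F [-6.02 -4.15  3.79] M [-0.779  0.982 -0.053] op 0.146
```

>>> {"method": "move_arm", "body": {"rows": [{"tx":0,"ty":0,"tz":-0.02,"rx":0,"ry":0,"rz":0,"grip":0},{"tx":0,"ty":0,"tz":-0.02,"rx":0,"ry":0,"rz":0,"grip":0},{"tx":-0.02,"ty":0,"tz":0,"rx":0,"ry":0,"rz":0,"grip":0},{"tx":0,"ty":0,"tz":0,"rx":0,"ry":0,"rz":0,"grip":0}]}}

```text
t: 15.03
eef_pos: [517.1, -26.3, 105.6]
tcp_rot: [-1.571, 0.0, 0.083]
ft_force: [-5.1, -0.0, 2.2]
opening: 0.144
```

```bash
python3 -c "
from h import *
st()"
```

```text
t 15.03 p [517.08 -26.27 105.62] r [-1.5707e+00  3.0000e-04  8.3000e-02] F [-5.11 -0.    2.25] M [-0.13   0.763 -0.051] op 0.144
```

>>> {"method": "move_arm", "body": {"rows": [{"tx":0,"ty":0,"tz":0,"rx":0,"ry":0,"rz":0,"grip":18},{"tx":0,"ty":0,"tz":0,"rx":0,"ry":0,"rz":0,"grip":22},{"tx":0,"ty":0,"tz":0,"rx":0,"ry":0,"rz":0,"grip":26},{"tx":0,"ty":0,"tz":0,"rx":0,"ry":0,"rz":0,"grip":50},{"tx":0,"ty":0,"tz":0,"rx":0,"ry":0,"rz":0,"grip":50},{"tx":0,"ty":0,"tz":0,"rx":0,"ry":0,"rz":0,"grip":50},{"tx":0,"ty":0,"tz":0,"rx":0,"ry":0,"rz":0,"grip":50}]}}

```text
t: 15.62
eef_pos: [517.3, -26.3, 105.7]
tcp_rot: [-1.571, -0.0, 0.083]
ft_force: [0.7, 0.4, 0.4]
opening: 0.47
```

```bash
python3 -c "
from h import *
st()"
```

```text
t 15.62 p [517.26 -26.34 105.71] r [-1.5709e+00 -2.0000e-04  8.3000e-02] F [0.68 0.35 0.41] M [ 0.01  -0.066  0.023] op 0.47
```

Released cleanly. Lift straight up and clear the view.

>>> {"method": "move_arm", "body": {"rows": [{"tx":0,"ty":-0.5,"tz":0,"rx":0,"ry":0,"rz":0,"grip":50},{"tx":0,"ty":-1,"tz":0,"rx":0,"ry":0,"rz":0,"grip":50},{"tx":0,"ty":-1.5,"tz":0,"rx":0,"ry":0,"rz":0,"grip":50},{"tx":0,"ty":-2,"tz":0,"rx":0,"ry":0,"rz":0,"grip":50},{"tx":0,"ty":-2.5,"tz":0,"rx":0,"ry":0,"rz":0,"grip":50},{"tx":0,"ty":-2.5,"tz":0,"rx":0,"ry":0,"rz":0,"grip":50},{"tx":0,"ty":-2,"tz":-1,"rx":0,"ry":0,"rz":0,"grip":50},{"tx":0,"ty":-1,"tz":-2.5,"rx":0,"ry":0,"rz":0,"grip":50},{"tx":0,"ty":0,"tz":-3,"rx":0,"ry":0,"rz":0,"grip":50},{"tx":0,"ty":0,"tz":-3,"rx":0,"ry":0,"rz":0,"grip":50}]}}

```text
t: 16.45
eef_pos: [525.2, -121.8, 237.8]
tcp_rot: [-1.572, -0.003, 0.084]
ft_force: [0.6, 0.3, -0.3]
opening: 0.5
```

>>> {"method": "move_arm", "body": {"rows": [{"tx":0,"ty":0,"tz":-3,"rx":0,"ry":0,"rz":0,"grip":50},{"tx":0,"ty":0,"tz":-3,"rx":0,"ry":0,"rz":0,"grip":50},{"tx":0,"ty":0,"tz":-3,"rx":0,"ry":0,"rz":0,"grip":50},{"tx":0,"ty":0,"tz":-3,"rx":0,"ry":0,"rz":0,"grip":50},{"tx":0,"ty":0,"tz":-3,"rx":0,"ry":0,"rz":0,"grip":50},{"tx":0,"ty":0,"tz":-3,"rx":0,"ry":0,"rz":0,"grip":50},{"tx":0,"ty":0,"tz":-3,"rx":0,"ry":0,"rz":0,"grip":50},{"tx":0,"ty":0,"tz":-2,"rx":0,"ry":0,"rz":0,"grip":50},{"tx":0,"ty":0,"tz":-1,"rx":0,"ry":0,"rz":0,"grip":50},{"tx":0,"ty":0,"tz":0,"rx":0,"ry":0,"rz":0,"grip":50}]}}

```text
t: 17.28
eef_pos: [544.7, -361.7, 236.1]
tcp_rot: [-1.571, -0.0, 0.081]
ft_force: [-0.8, 0.6, -0.2]
opening: 0.504
```

```bash
python3 -c "
from h import *
st()
for n,a,b in(('side',slice(125,280),slice(280,400)),('top',slice(160,285),slice(238,448))):
  c,im,d=cam(n);np.savez(n+'12.npz',im=im,d=d);cv2.imwrite('pics/%s12.png'%n,cv2.resize(im[a,b],None,fx=3.8,fy=3.8,interpolation=cv2.INTER_CUBIC))
"; python3 e.py 12 |grep top
```

```text
t 17.28 p [ 544.69 -361.67  236.08] r [-1.5712e+00 -2.0000e-04  8.1300e-02] F [-0.77  0.63 -0.2 ] M [-0.015 -0.14   0.013] op 0.504
top 70 28 [152, 152, 152, 152, 152, 152, 152, 152, 151, 148, 144, 135, 121, 106, 126, 156, 184, 184, 184, 184]
top 70 36 [156, 155, 154, 154, 154, 154, 154, 155, 155, 152, 149, 144, 130, 117, 121, 148, 176, 186, 186, 186]
top 70 44 [155, 154, 154, 154, 154, 154, 154, 154, 154, 153, 149, 146, 137, 126, 119, 142, 166, 182, 182, 182]
top 70 52 [155, 155, 154, 153, 153, 154, 154, 152, 149, 145, 136, 127, 122, 125, 127, 142, 160, 179, 181, 180]
top 70 60 [154, 154, 154, 153, 153, 152, 152, 150, 147, 144, 131, 117, 106, 123, 142, 158, 169, 179, 184, 184]
top 70 -70 [99, 99, 100, 100, 100, 101, 101, 101, 101, 101, 101, 100, 93, 84, 74, 88, 104, 116, 116, 117]
top 70 -78 [62, 74, 87, 100, 106, 113, 118, 119, 120, 118, 114, 110, 98, 87, 86, 107, 127, 135, 133, 132]
top 70 -86 [72, 68, 65, 61, 56, 52, 60, 72, 85, 96, 106, 106, 90, 72, 81, 104, 126, 131, 137, 140]
top 70 -94 [66, 63, 61, 61, 61, 63, 67, 72, 73, 68, 63, 60, 58, 58, 77, 95, 111, 125, 139, 144]
top 70
[... 437 characters left out ...]
53, 153, 152, 153, 153, 153, 151, 149, 143, 135, 126, 127, 130, 134, 153, 170, 183, 183, 183]
top 78 60 [154, 153, 153, 153, 152, 152, 153, 149, 146, 139, 126, 112, 112, 131, 150, 162, 173, 184, 184, 184]
top 78 -70 [98, 98, 98, 98, 99, 100, 101, 101, 100, 99, 97, 95, 87, 80, 82, 96, 111, 116, 116, 116]
top 78 -78 [71, 84, 99, 108, 113, 117, 118, 118, 118, 113, 109, 102, 91, 80, 92, 113, 131, 130, 128, 126]
top 78 -86 [70, 65, 60, 57, 55, 56, 70, 84, 96, 104, 113, 100, 83, 73, 96, 118, 132, 135, 139, 140]
top 78 -94 [64, 62, 61, 63, 64, 66, 69, 72, 68, 63, 58, 58, 58, 68, 88, 108, 121, 133, 143, 143]
top 78 -102 [83, 80, 78, 75, 72, 69, 66, 64, 64, 64, 65, 66, 67, 68, 68, 67, 65, 63, 68, 78]
```

View pics/side12.png

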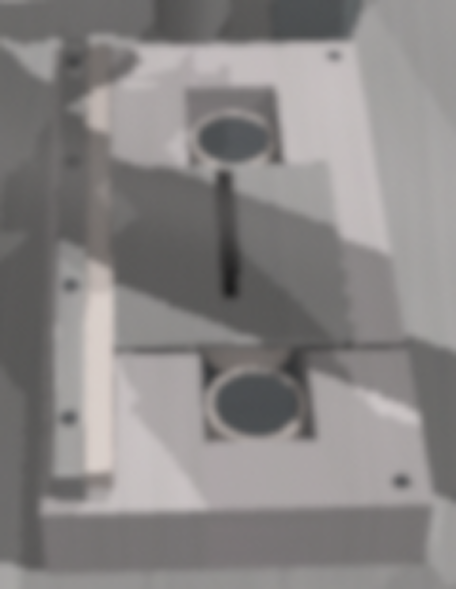

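View pics/top12.png

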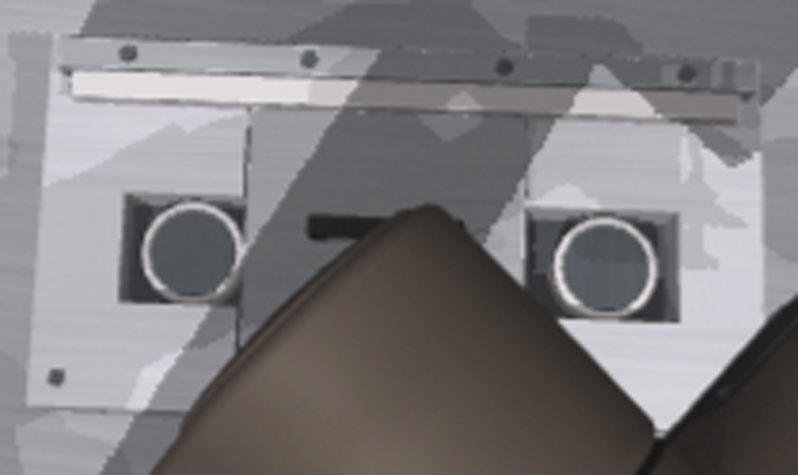

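```bash
python3 -c "
from h import *
print(env.job_done());st()"
```

```text
the job is handed in; nothing more can be done
None
the job is handed in; nothing more can be done
```

The lid is against the white strip with its left edge on the scribed line, and I handed the job in at about 17.4 s of the 72 s allowed.

- **Grip and press:** I took the lid by its handle, turned it square to the rail (yaw 0.083 rad) and moved it forward until I felt the strip. At contact there was almost no turning moment about the vertical (about -0.01 N·m), so it met the strip squarely.
- **Lid slightly lifted:** During a few millimetres of the approach, before contact, the force readings suggest I was carrying most or all of the lid's weight. I lowered it again straight away.
- **Slide:** I slid it about 90 mm left with roughly 5 to 10.5 N on the strip. I eased off the sideways force, opened the jaws while still pressing lightly, and lifted straight up.
- **Final picture checks:**
  - The top camera puts the lid edge about 0.3 mm short of the middle of the 3 mm line.
  - The measurements on the rail side of the opening show the edge parallel to the line. The side picture shows it meeting the line in front of the opening too.
  - Handle position and image agreed to about 0.4 mm.
  - An earlier reading from the blurred side camera differed by about 1.5 mm, so I relied on the top camera.
- **What I could not check:** I did not probe the strip again after letting go. Contact there rests on the press during release and the pictures. I also did not take a separate close look at the cup, bottle and napkins. The arm passed well above them and felt no contact.

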